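# Load the dancers into the music-box prop

### The job

Get the music-box prop ready for the show: slide the transport lock fully open to its end stop, then put every loose plywood dancer on a spindle of its own, turning it until its teeth mesh with the spindle's splines and pushing it fully home. Turn each seated dancer (the spindle turns with it) until its flat cut-out lies in line with the row of spindles, and finally slide the transport lock fully shut to its other end stop, so that its tongues reach over the dancers' bases. Leave the paperweight and the roll of tape where they are.

Things in the scene. Friction and masses are not known exactly. Their poses are not given: they have to be found in the camera images.
- musicbox: Low plywood case with a grey deck, fixed to the table, 125 mm deep (x), 480 mm long (y); deck 45 mm above the table. Origin at table height on the line of the spindles; its y axis runs along the row of spindles, which stand at y = -190, -95, 0 and +95 mm, x = 0 in its frame. It is placed differently each time (yaw within 0.12 rad).
- lock (a joint): Transport lock, m: 0 = fully open (end stop), 0.045 = fully shut (end stop). It slides along the music box's +y to shut, with about 2.5 N of friction, and stays where it is left. It starts nearly shut, where its tongues are in the way of loading; a dancer that is not home blocks it.
- lock_tongue (a point): Tip of the third (spindle2's) of the lock's four flat aluminium tongues, on the underside, 36 mm above the deck, 26 mm to the far (+x) side of the spindle line. Each is 16 mm wide (y), 5 mm thick, and reaches out from a bar on the far side. Open, each stands 45 mm to the -y side of its spindle; shut, it lies over the rim of the seated dancer's base, 4 mm above it.
- lock_grip (a point): Middle of the lock's upright wooden grip, a block 30 mm (x) by 16 mm (y) by 50 mm high; its underside is 43 mm and its top 93 mm above the deck, this point 70 mm above the deck. Axes as the music box. It travels with the lock.
- spindle0 (a point): Steel spindle; the point is on its axis, on top of its flange (62 mm across), 49 mm above the table. From there up: a round pilot 25 mm across, 19 mm tall with a 4 mm cone at its top, and six splines 6 mm wide, 12 mm tall, out to 22 mm from the axis; one points along this x axis, the rest every 60 degrees. It turns about z stiffly (0.12 N m), at least 2 rad either way, and stays where left.
- spindle1 (a point): As spindle0. A dancer meshes when its x axis agrees with the direction of a spline to within about 4 degrees; it then drops 12 mm from the top of the splines until its feet stand on the flange: fully home, with the dancer's point 105 mm above the table. The spindle then turns with it. Dancers and spindles are interchangeable.
- spindle2 (a point): As spindle0 and spindle1.
- spindle3 (a point): As spindle0 and spindle1.
- dancer0 (a point): Dancer, 160 g (None if absent): round base 64 mm across, 8 mm thick, on six downward teeth 20 mm long (6 mm wide, 14 to 30 mm from the axis), and on it a flat cut-out 14 mm thick (y), 30 mm wide (x) (skirt 44), to 97 mm above the feet. Point: on the axis, 56 mm above the feet; base top 28 mm above them. x lies in the cut-out's plane, z up; gaps between teeth along x and every 60 degrees from it.
- dancer1 (a point): Dancer, 160 g (None if absent): round base 64 mm across, 8 mm thick, on six downward teeth 20 mm long (6 mm wide, 14 to 30 mm from the axis), and on it a flat cut-out 14 mm thick (y), 30 mm wide (x) (skirt 44), to 97 mm above the feet. Point: on the axis, 56 mm above the feet; base top 28 mm above them. x lies in the cut-out's plane, z up; gaps between teeth along x and every 60 degrees from it.
- dancer2 (a point): Dancer, 160 g (None if absent): round base 64 mm across, 8 mm thick, on six downward teeth 20 mm long (6 mm wide, 14 to 30 mm from the axis), and on it a flat cut-out 14 mm thick (y), 30 mm wide (x) (skirt 44), to 97 mm above the feet. Point: on the axis, 56 mm above the feet; base top 28 mm above them. x lies in the cut-out's plane, z up; gaps between teeth along x and every 60 degrees from it.
- dancer3 (a point): Dancer, 160 g (None if absent): round base 64 mm across, 8 mm thick, on six downward teeth 20 mm long (6 mm wide, 14 to 30 mm from the axis), and on it a flat cut-out 14 mm thick (y), 30 mm wide (x) (skirt 44), to 97 mm above the feet. Point: on the axis, 56 mm above the feet; base top 28 mm above them. x lies in the cut-out's plane, z up; gaps between teeth along x and every 60 degrees from it.
- paperweight: Glass paperweight, 54 mm across, 34 mm high, origin under its centre; leave alone.
- tape: Roll of grey tape lying flat, 60 mm across, 24 mm high, origin under its centre; leave alone.
Not all that is in view belongs to the job. What is shaped like the part that bears dancer0 but purple is not meant.

How it is judged:
On the way, in this order (a step that is already met when the one before it is completed fails the run):
1. the transport lock is slid fully open to its end stop (value of joint lock below 0.003 m), for 0.2 s.
2. every dancer is meshed and fully home on a spindle (height (world z) of dancer0 between 0.101 and 0.1085 m and angle between each of dancer0, dancer1, dancer2, dancer3's own z axis and vertical below 0.08 rad and (horizontal distance between dancer0 and spindle0 below 0.004 m or horizontal distance between dancer0 and spindle1 below 0.004 m or horizontal distance between dancer0 and spindle2 below 0.004 m or horizontal distance between dancer0 and spindle3 below 0.004 m) and height (world z) of dancer1 between 0.101 and 0.1085 m and (horizontal distance between dancer1 and spindle0 below 0.004 m or horizontal distance between dancer1 and spindle1 below 0.004 m or horizontal distance between dancer1 and spindle2 below 0.004 m or horizontal distance between dancer1 and spindle3 below 0.004 m) and height (world z) of dancer2 between 0.101 and 0.1085 m and (horizontal distance between dancer2 and spindle0 below 0.004 m or horizontal distance between dancer2 and spindle1 below 0.004 m or horizontal distance between dancer2 and spindle2 below 0.004 m or horizontal distance between dancer2 and spindle3 below 0.004 m) and height (world z) of dancer3 between 0.101 and 0.1085 m and (horizontal distance between dancer3 and spindle0 below 0.004 m or horizontal distance between dancer3 and spindle1 below 0.004 m or horizontal distance between dancer3 and spindle2 below 0.004 m or horizontal distance between dancer3 and spindle3 below 0.004 m)), for 0.2 s.
At the end, for the whole second after the job is handed in: Every dancer is upright and home on a spindle (within 3.5 mm of full depth, 4 mm of the axis), its cut-out in line with the row of spindles within 0.2 rad (11 degrees), and the transport lock is within 3 mm of its shut end stop (all of step 2 and angle between the x axis of each of dancer0, dancer1, dancer2, dancer3 and the y axis of musicbox, either way round below 0.2 rad and value of joint lock above 0.042 m); the robot touches nothing.
It fails at once if the paperweight is moved more than 40 mm (distance of paperweight from where it was at the start of the episode above 0.04 m).
It fails at once if the tape is moved more than 40 mm (distance of tape from where it was at the start of the episode above 0.04 m).
Of fig0, fig1, fig2, fig3 only 3 to 4 are there at a start; the rules pass over those that are not, and their reading is None.
At some moment in a run one of fig0, fig1, fig2, fig3 may be knocked a few centimetres aside while the robot is not near it.
It also fails if it takes over 210 s, if anything falls off the work surface, if the arm or the gripper's body presses on something with over 40 N, if the wrist force passes 120 N, or if a joint passes its speed limit or range.

### The arm

A 7-joint arm with a two-finger parallel gripper is mounted at the origin on the work surface. World frame = base frame: x ahead of the robot, y to its left, z up, the work surface at z = 0. Lengths are in m, angles in rad, forces in N, time in s.
With the tool pointing down it reaches from about 0.4 to 0.875 m from the base axis. Payload 6.5 kg.
Tool frame: the origin (TCP) lies between the finger pads; the fingertips stand 17 mm ahead of it and the grasp point (between the pads) lies 2 mm behind it; z points along the fingers, y is the line along which they close (so a half turn about z gives the same grasp; the last joint's range is limited). The gripper opens to 85 mm and grips with 20 to 120 N. Pads are 22 mm wide; open, the fingers measure 114 mm over their backs; the gripper's body (76 mm by 85 mm) begins 54 mm behind the grasp point. The pads swing forward as they close: fully open they stand 13 mm farther back than shut.
Start: joints at [-1.178, 0.536, -0.004, 1.538, 0.003, 1.067, -0.071], TCP at [0.288, 0.583, 0.248] pointing down, gripper open.
Joint ranges: [-2.7, 2.7], [-0.37, 2.16], [-1.27, 1.26], [0.24, 2.4], [-1.31, 4.45], [0.19, 1.91], [-2.76, 2.76]. Speed limits (rad/s): [2.39, 2.39, 3.14, 3.14, 3.14, 3.14, 3.14].

### API

Orientations are given as a rotation vector (axis times angle).
In Python, from station import arm gives the robot as it stands.
- The arm moves only by the shell command python3 -m pendant 'ROWS' [OPENING] [FORCE]. ROWS is JSON, a list of rows, each an object with "linear": the shift along the tool's x, y, z normalised to -1 to 1, where 1 is 0.025 m, a list of three; "turn": the turn about the tool's z normalised to -1 to 1, where 1 is 45 degrees. A call has 1 to 12 rows; each row shifts and turns the commanded pose from where the row before left it, along the tool's axes as they then stand; what a row does not reach is not made up. A row lasts 1/8 s, in which the tool goes at most 62.5 mm and 10.7 degrees, less where a joint would pass 70% of its speed; a pose out of reach is approached as far as the arm can. A call with a number of a shift or a turn outside -1 to 1 is refused whole. A call with a gripper value outside its range is refused whole. OPENING is the opening, from -1 (shut) to 1 (fully open), set as the call begins (- or left out, the last holds). The fingers move at their own pace and stop on an object; FORCE is the grip in N (left out, the last holds). Time passes only in rows, so rows that do not move let the fingers close. It gives the time, the measured TCP pose, the force, the opening and the grip force at its end, in the units of the state.
- arm.sense(): the state, without advancing time (a new reading comes with each control period).
- arm.get_image(name): name is "side" or "top"; returns the picture (400x640x3 uint8, red, green, blue); there is no depth.
- arm.camera_params(name): a dict with "vertical_fov" (degrees; the focal length in pixels is half the picture's height over the tangent of half this angle, whatever the lens; pixels are square), "cx", "cy" (the principal point, pixels), "world_from_camera" (4x4, takes a point from camera to world coordinates). Camera axes: x right, y up, looking along -z (the intrinsics and any distortion apply to the point x, -y, -z); pixel columns grow to the right and rows downward; lengths in m; the calibration is good to about 2 mm. A picture is of the moment at which its call begins. camera_params takes no time and is no camera call.
- arm.sign_off(): hands the job in; it is judged then, once.
The state is a dict: "clock": time; "joints": joint angles; "qvel": joint speeds; "joint_efforts": joint torques, N m; "eef_pos": TCP position; "eef_rot": TCP orientation; "wrist_force": force on the tool from outside, world axes, zero at the start; "moment": the same for the moment, N m; "finger_gap": opening from 0.0 (shut) to 1.0 (fully open); "finger_force": force on a finger pad.
Only numpy, scipy, OpenCV 4.12 (cv2) and the standard library are available. Lean on these libraries where they do the work, as an engineer would, in place of code of your own. Each camera call takes 0.05 s, during which the arm holds its last target. There are 200 camera calls.

## Working session

There is one attempt and no reset: what is moved stays moved. The work goes in short steps, Python scripts to look and compute and a shell command to move; the robot and the scene stay as the last step left them, time stands still between calls to the robot, and variables do not carry over. Pictures are saved under pics/ and viewed, at most 14 in all, crops included, and the job is handed in when it is done.

```bash
ls; mkdir -p pics
python3 - <<'E'
from station import arm
import cv2
print(arm.sense())
for n in("top","side"):
    im=arm.get_image(n); cv2.imwrite(f"pics/{n}0.png",im[:,:,::-1]); print(n,arm.camera_params(n))
E
```

```text
pics
{'clock': 0.0, 'joints': array([-1.17821976,  0.53716532, -0.00442363,  1.53888328,  0.00263219,
        1.06729494, -0.07120771]), 'qvel': array([ 0.00058568,  0.00058965,  0.00179537, -0.00060501, -0.00040622,
        0.00017734, -0.00019669]), 'joint_efforts': array([-2.60110824e-05, -5.83413148e+01,  1.04864985e+00, -2.59107327e+01,
        1.23463548e-02,  9.47878958e-03,  1.99239742e-05]), 'eef_pos': array([0.28761593, 0.58222743, 0.24740981]), 'eef_rot': array([-7.14185012e-01, -3.05909406e+00,  2.71670131e-03]), 'wrist_force': array([-0.61076935,  0.48959654,  0.44616764]), 'moment': array([ 0.00905122, -0.03609756,  0.01475696]), 'finger_force': 0.0, 'finger_gap': 0.9997440289439322}
top {'vertical_fov': 57.87028187983798, 'cx': 320.2187988088516, 'cy': 197.21630765048334, 'world_from_camera': array([[-1.28797964e-03,  9.94190346e-01, -1.07628518e-01,
         4.31502221e-01],
       [-9.99914853e-01,  1.17242114e-04,  1.30488739e-02,
         9.93891110e-03],
       [ 1.29856830e-02,  1.07636160e-01,  9.94105542e-01,
         9.30336222e-01],
       [ 0.00000000e+00,  0.00000000e+00,  0.00000000e+00,
         1.00000000e+00]])}
side {'vertical_fov': 52.180247959562855, 'cx': 325.2562213788467, 'cy': 200.39331266189916, 'world_from_camera': array([[ 0.74768991,  0.30925375, -0.58764098, -0.03839152],
       [-0.66381204,  0.3716739 , -0.64900854, -0.61265924],
       [ 0.01770249,  0.87534029,  0.48318319,  0.57426101],
       [ 0.        ,  0.        ,  0.        ,  1.        ]])}
```

View pics/top0.png

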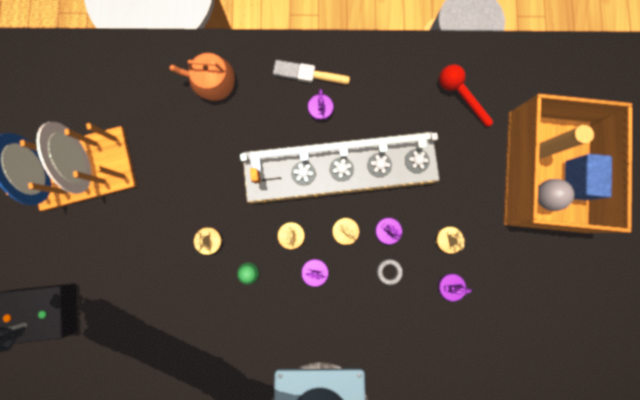

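View pics/side0.png

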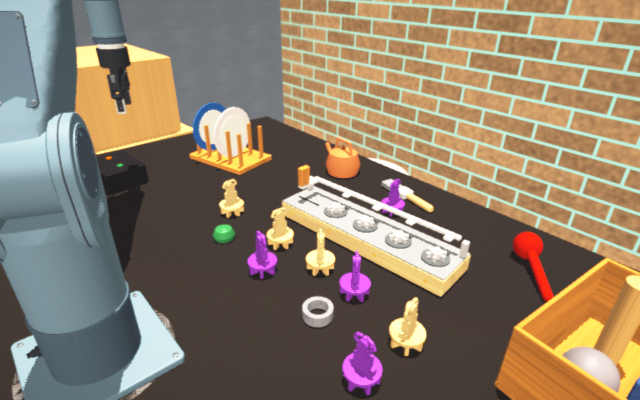

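Run:
```python
import cv2,numpy as np
t=cv2.imread("pics/top0.png");s=cv2.imread("pics/side0.png")
b=cv2.resize(t[125:210,235:445],None,fx=3.8,fy=3.8,interpolation=cv2.INTER_CUBIC)
cs=[cv2.resize(t[y-24:y+24,x-24:x+24],(199,199),interpolation=cv2.INTER_CUBIC) for x,y in[(207,241),(291,235),(346,231),(451,240)]]
r=np.hstack(cs); b=cv2.resize(b,(r.shape[1],b.shape[0]))
cv2.imwrite("pics/c1.png",np.vstack([b,r]))
cs=[cv2.resize(s[y-33:y+33,x-33:x+33],(400,300) if 0 else (300,300),interpolation=cv2.INTER_CUBIC) for x,y in[(231,198),(280,228),(320,253),(408,326)]]
cv2.imwrite("pics/c2.png",np.vstack([np.hstack(cs[:2]),np.hstack(cs[2:])]))
```

```text
(no output)
```

View pics/c1.png

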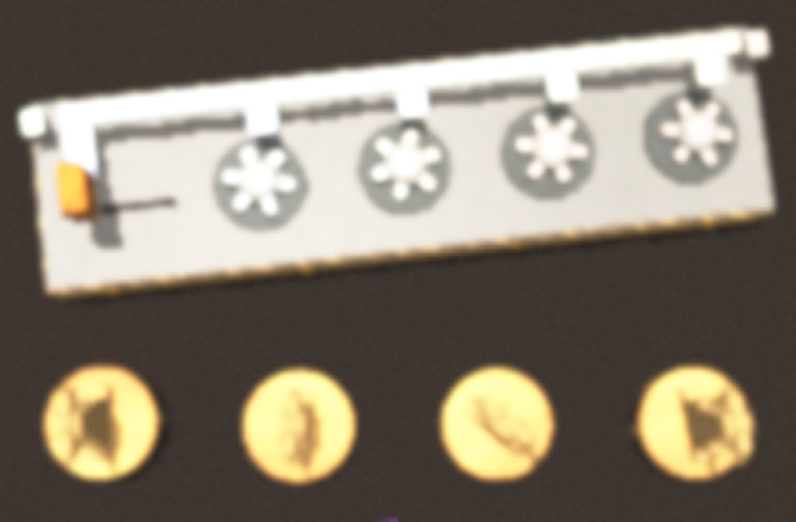

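View pics/c2.png

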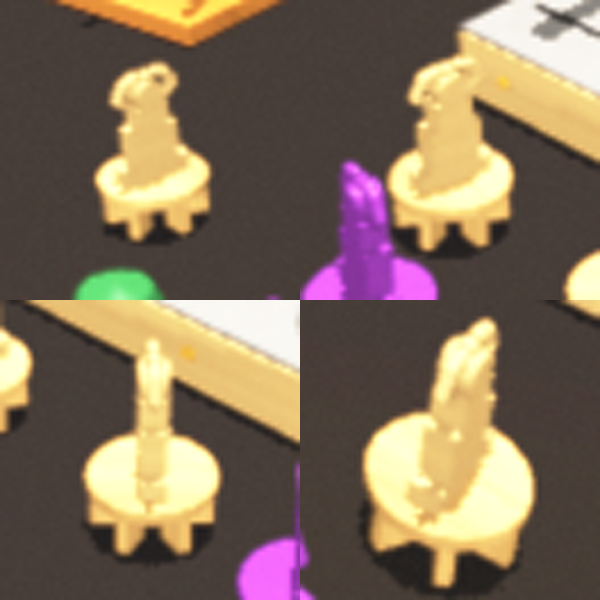

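```bash
cat > h.py <<'E'
import cv2,numpy as np
from station import arm
from scipy.spatial.transform import Rotation as R
def cam(n):
    p=arm.camera_params(n); f=200/np.tan(np.radians(p["vertical_fov"]/2)); return f,p["cx"],p["cy"],p["world_from_camera"]
def ray(n,uv,z):
    f,cx,cy,T=cam(n); uv=np.atleast_2d(uv).astype(float)
    d=np.c_[(uv[:,0]-cx)/f,-(uv[:,1]-cy)/f,-np.ones(len(uv))]@T[:3,:3].T
    return T[:3,3]+d*((z-T[2,3])/d[:,2])[:,None]
def proj(n,P):
    f,cx,cy,T=cam(n); q=(np.atleast_2d(P)-T[:3,3])@T[:3,:3]
    return np.c_[cx-f*q[:,0]/q[:,2],cy+f*q[:,1]/q[:,2]]
def shot(n,name=None):
    im=arm.get_image(n)
    if name: cv2.imwrite(f"pics/{name}.png",im[:,:,::-1])
    return im
def yellow(im):
    h=cv2.cvtColor(im,cv2.COLOR_RGB2HSV); return cv2.inRange(h,(14,40,60),(32,255,255))
def dancers(im):
    "yellow discs on the table -> base centre at z=.028"
    m=cv2.morphologyEx(yellow(im),cv2.MORPH_CLOSE,np.ones((5,5)))
    out=[]
    for c in cv2.findContours(m,cv2.RETR_EXTERNAL,cv2.CHAIN_APPROX_NONE)[0]:
        a=cv2.contourArea(c)
        if 350<a<1200:
            e=cv2.fitEllipse(cv2.convexHull(c)); p=ray("top",e[0],.026)[0]
            if .2<p[0]<.8 and abs(p[1])<.45 and e[1][0]/e[1][1]>.75: out.append([*p[:2],*e[0],*e[1]])
    return np.array(sorted(out,key=lambda r:-r[1]))
def go(x,y,z,ang=None):
    """print shifts (units) in tool axes to TCP x,y,z with tool-y direction at world angle ang(deg, mod 180); shift valid before turning"""
    s=arm.sense(); M=R.from_rotvec(s["eef_rot"]).as_matrix()
    d=M.T@(np.array([x,y,z])-s["eef_pos"]); cur=np.degrees(np.arctan2(M[1,1],M[0,1]))
    o=f"pos {s['eef_pos'].round(4)} toolyang {cur:.1f} j7 {s['joints'][6]:.2f} shift units {(d/.025).round(2)}"
    if ang is not None:
        dt=(ang-cur+90)%180-90; o+=f" world turn {dt:.1f} -> turn units total {-dt/45:.3f}"
    print(o)
E
python3 - <<'E'
from h import *
im=cv2.imread("pics/top0.png")[:,:,::-1].copy()
print(dancers(im).round(3))
h=cv2.cvtColor(im,cv2.COLOR_RGB2HSV)
m=cv2.inRange(h,(8,150,120),(22,255,255)); m[:, :240]=0;m[:,275:]=0;m[:160]=0;m[190:]=0
ys,xs=np.nonzero(m);print(len(xs),xs.min(),xs.max(),ys.min(),ys.max(),ray("top",[xs.mean(),ys.mean()],.13))
# deck corners from crop and spindles
sp=np.array([[303,171.5],[343,167.3],[380.5,163],[419,159]])
print(ray("top",sp,.061).round(4), np.linalg.norm(np.diff(ray("top",sp,.061),axis=0),axis=1))
g=cv2.cvtColor(im,cv2.COLOR_RGB2GRAY)
for c in sp:
    x,y=c.round().astype(int); print(g[y-13:y+14:2,x-13:x+14:2])
    break
E
```

```text
[]
52 252 258 170 181 [[0.56407721 0.14357087 0.13      ]]
[[ 0.5886  0.0404  0.061 ]
 [ 0.5991 -0.0572  0.061 ]
 [ 0.6099 -0.1491  0.061 ]
 [ 0.62   -0.244   0.061 ]] [0.09811404 0.09258737 0.09542606]
[[188 187 188 189 193 240 254 252 244 217 233 236 235 234]
 [236 235 236 234 224 214 175 121 116 148 224 235 234 234]
 [237 237 232 208 201 225 175 107 111 137 191 228 234 235]
 [237 232 204 179 228 255 234 173 233 249 194 199 232 237]
 [235 213 179 173 209 253 248 233 253 251 180 173 216 237]
 [231 196 212 222 226 252 255 255 248 206 169 169 183 232]
 [227 191 247 255 252 255 255 255 253 236 230 199 174 222]
 [222 176 199 219 234 254 255 255 249 249 254 239 171 201]
 [225 177 166 168 226 244 248 248 226 183 203 183 169 204]
 [233 189 172 212 254 248 197 248 251 176 167 169 178 227]
 [237 211 175 211 248 197 154 237 254 203 169 171 203 236]
 [240 235 203 172 168 168 167 182 216 180 171 191 231 239]
 [241 240 233 202 177 169 168 168 162 166 190 230 239 240]
 [240 241 240 238 222 206 194 194 201 216 233 239 239 240]]
```

Run:
```python
from h import *
im=cv2.imread("pics/top0.png")[:,:,::-1].copy()
h=cv2.cvtColor(im,cv2.COLOR_RGB2HSV)
print(h[241,195:220].tolist())
M=np.array([[255,175]]);print(ray("top",M,.138))
go(.563,.143,.30,96.3)
```

```text
[[27, 100, 254], [27, 92, 255], [27, 92, 254], [25, 100, 254], [23, 112, 251], [22, 116, 248], [22, 117, 246], [18, 131, 216], [18, 127, 150], [17, 119, 120], [18, 120, 117], [18, 123, 116], [18, 123, 116], [17, 126, 123], [17, 132, 147], [17, 137, 192], [20, 131, 236], [25, 108, 253], [29, 87, 255], [29, 78, 255], [29, 77, 255], [29, 76, 255], [29, 77, 255], [29, 84, 255], [27, 103, 254]]
[[0.56671242 0.14379184 0.138     ]]
pos [0.2877 0.5823 0.2475] toolyang 63.7 j7 -0.07 shift units [-17.66 -10.88  -2.08] world turn 32.6 -> turn units total -0.724
```

```bash
sed -i 's/(14,40,60)/(14,40,105)/' h.py
python3 -m pendant '[{"linear":[-0.5,-0.3,-0.7],"turn":0},{"linear":[-0.98,-0.6,-0.7],"turn":0},{"linear":[-0.98,-0.6,-0.7],"turn":0},{"linear":[-0.98,-0.6,0],"turn":0},{"linear":[-0.98,-0.6,0],"turn":0},{"linear":[-0.98,-0.6,0],"turn":0},{"linear":[-0.98,-0.6,0],"turn":0},{"linear":[-0.98,-0.6,0],"turn":0},{"linear":[-0.98,-0.6,0],"turn":0},{"linear":[-0.98,-0.6,0],"turn":0}]'
python3 -m pendant '[{"linear":[-0.98,-0.6,0],"turn":0},{"linear":[-0.98,-0.6,0],"turn":0},{"linear":[-0.98,-0.6,0],"turn":0},{"linear":[-0.98,-0.6,0],"turn":0},{"linear":[-0.98,-0.6,0],"turn":0},{"linear":[-0.98,-0.6,0],"turn":0},{"linear":[-0.98,-0.6,0],"turn":0},{"linear":[-0.98,-0.6,0],"turn":0},{"linear":[0,0,0],"turn":-0.2},{"linear":[0,0,0],"turn":-0.2},{"linear":[0,0,0],"turn":-0.2},{"linear":[0,0,0],"turn":-0.12}]'
python3 - <<'E'
from h import *
im=cv2.imread("pics/top0.png")[:,:,::-1].copy()
print(dancers(im).round(3))
go(.565,.143,.13,96.3)
E
```

```text
clock: 1.35
eef_pos: [0.4347, 0.35, 0.3021]
eef_rot: [0.716, 3.058, 0.001]
wrist_force: [-0.1, -0.1, 0.4]
finger_gap: 1.001
finger_force: 0.0
clock: 2.85
eef_pos: [0.5564, 0.1562, 0.302]
eef_rot: [-0.172, 3.136, 0.0]
wrist_force: [-1.1, 0.3, -0.6]
finger_gap: 1.0
finger_force: 0.0
[[ 4.22000e-01  2.79000e-01  2.06826e+02  2.40562e+02  2.82880e+01
   2.89640e+01]
 [ 4.34000e-01  7.20000e-02  2.90515e+02  2.35268e+02  2.82890e+01
   2.87110e+01]
 [ 4.45000e-01 -6.50000e-02  3.45395e+02  2.30895e+02  2.82790e+01
   2.84420e+01]
 [ 4.23000e-01 -3.26000e-01  4.50312e+02  2.39689e+02  2.76790e+01
   2.99100e+01]]
pos [0.5564 0.1562 0.302 ] toolyang 96.3 j7 1.35 shift units [-0.28 -0.56  6.88] world turn 0.0 -> turn units total -0.001
```

```bash
python3 -m pendant '[{"linear":[-0.28,-0.56,0],"turn":0},{"linear":[0,0,1],"turn":0},{"linear":[0,0,1],"turn":0},{"linear":[0,0,1],"turn":0},{"linear":[0,0,1],"turn":0},{"linear":[0,0,1],"turn":0},{"linear":[0,0,1],"turn":0},{"linear":[0,0,1],"turn":0},{"linear":[0,0,0],"turn":0}]'
python3 -m pendant '[{"linear":[0,0,0],"turn":0},{"linear":[0,0,0],"turn":0},{"linear":[0,0,0],"turn":0},{"linear":[0,0,0],"turn":0},{"linear":[0,0,0],"turn":0},{"linear":[0,0,0],"turn":0},{"linear":[0,0,0],"turn":0},{"linear":[0,0,0],"turn":0}]' -1 40
python3 - <<'E'
from h import *
s=arm.sense();print(s["wrist_force"],s["finger_gap"]);
M=R.from_rotvec(s["eef_rot"]).as_matrix();print(M[:,1].round(3))
E
```

```text
clock: 3.98
eef_pos: [0.5641, 0.1423, 0.1247]
eef_rot: [0.163, -3.134, 0.003]
wrist_force: [-0.2, 1.0, 0.8]
finger_gap: 1.005
finger_force: 0.0
clock: 4.97
eef_pos: [0.565, 0.1446, 0.1265]
eef_rot: [-0.168, 3.136, 0.001]
wrist_force: [-1.7, 0.3, 6.1]
finger_gap: 0.181
finger_force: 41.8
[-1.68702106  0.32333673  6.10769296] 0.18096879557617931
[-0.107  0.994  0.   ]
```

```bash
python3 -m pendant '[{"linear":[0,-0.3,0],"turn":0},{"linear":[0,-0.3,0],"turn":0},{"linear":[0,-0.3,0],"turn":0},{"linear":[0,-0.3,0],"turn":0},{"linear":[0,0,0],"turn":0}]'
python3 -m pendant '[{"linear":[0,-0.2,0],"turn":0},{"linear":[0,-0.1,0],"turn":0},{"linear":[0,-0.1,0],"turn":0},{"linear":[0,0,0],"turn":0}]'
python3 -m pendant '[{"linear":[0,-0.1,0],"turn":0},{"linear":[0,0,0],"turn":0}]'
python3 -m pendant '[{"linear":[0,-0.1,0],"turn":0},{"linear":[0,0,0],"turn":0}]'
```

```text
clock: 5.6
eef_pos: [0.5685, 0.1142, 0.1265]
eef_rot: [-0.167, 3.136, 0.0]
wrist_force: [-0.3, -1.0, 6.0]
finger_gap: 0.178
finger_force: 42.0
clock: 6.1
eef_pos: [0.5691, 0.1084, 0.1265]
eef_rot: [-0.172, 3.136, 0.007]
wrist_force: [-1.9, 7.9, 4.4]
finger_gap: 0.18
finger_force: 41.8
clock: 6.35
eef_pos: [0.5691, 0.1084, 0.1265]
eef_rot: [-0.174, 3.135, 0.011]
wrist_force: [-1.7, 13.2, 5.0]
finger_gap: 0.18
finger_force: 41.8
clock: 6.6
eef_pos: [0.5691, 0.1083, 0.1265]
eef_rot: [-0.177, 3.135, 0.015]
wrist_force: [-3.2, 19.6, 3.9]
finger_gap: 0.178
finger_force: 41.9
```

```bash
python3 -m pendant '[{"linear":[0,0.3,0],"turn":0},{"linear":[0,0,0],"turn":0},{"linear":[0,0,0],"turn":0},{"linear":[0,0,0],"turn":0},{"linear":[0,0,0],"turn":0},{"linear":[0,0,0],"turn":0}]' 1 
python3 -m pendant '[{"linear":[0,0,-1],"turn":0},{"linear":[0,0,-1],"turn":0},{"linear":[0,0,-1],"turn":0},{"linear":[0,0,-1],"turn":0},{"linear":[0,0,-1],"turn":0},{"linear":[0,0,-1],"turn":0},{"linear":[0,0,-1],"turn":0}]' 
python3 -m pendant '[{"linear":[0.4,1,0],"turn":0},{"linear":[0.4,1,0],"turn":0},{"linear":[0.4,1,0],"turn":0},{"linear":[0.4,1,0],"turn":0},{"linear":[0.4,1,0],"turn":0},{"linear":[0.4,1,0],"turn":0},{"linear":[0.4,1,0],"turn":0},{"linear":[0.4,1,0],"turn":0},{"linear":[0.4,1,0],"turn":0},{"linear":[0.4,1,0],"turn":0},{"linear":[0.4,1,0],"turn":0},{"linear":[0.4,1,0],"turn":0}]'
python3 - <<'E'
from h import *
im=shot("top","top1"); shot("side","side1")
print(arm.sense()["eef_pos"]); print(dancers(im).round(3))
b=cv2.resize(im[125:210,235:445],None,fx=3.8,fy=3.8,interpolation=cv2.INTER_CUBIC); cv2.imwrite("pics/c3.png",b[:,:,::-1])
E
```

```text
clock: 7.35
eef_pos: [0.5687, 0.1068, 0.1258]
eef_rot: [-0.167, 3.137, -0.0]
wrist_force: [-0.2, -0.2, -0.0]
finger_gap: 0.997
finger_force: 0.0
clock: 8.22
eef_pos: [0.5686, 0.1069, 0.3016]
eef_rot: [0.167, -3.137, 0.0]
wrist_force: [-0.7, 0.1, -1.0]
finger_gap: 1.001
finger_force: 0.0
clock: 9.72
eef_pos: [0.417, 0.3931, 0.3008]
eef_rot: [-0.167, 3.137, -0.0]
wrist_force: [-0.5, 0.2, -0.5]
finger_gap: 1.0
finger_force: 0.0
[0.41505616 0.39550167 0.30073141]
[[ 4.22000e-01  2.79000e-01  2.06843e+02  2.40536e+02  2.83040e+01
   2.88830e+01]
 [ 4.34000e-01  7.20000e-02  2.90564e+02  2.35271e+02  2.83490e+01
   2.86640e+01]
 [ 4.45000e-01 -6.50000e-02  3.45395e+02  2.30890e+02  2.82830e+01
   2.84280e+01]
 [ 4.23000e-01 -3.26000e-01  4.50312e+02  2.39689e+02  2.76790e+01
   2.99100e+01]]
```

View pics/c3.png

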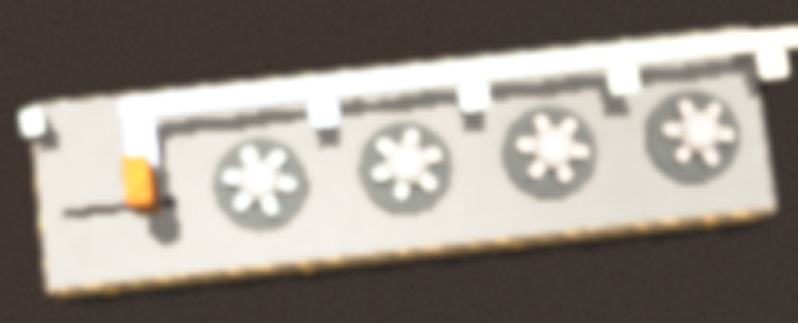

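The lock is open; flanges (crop ~(261,182),(406,167),(549,151),(692,136)) are unobstructed. Now measuring spindle centres and spline angles.

```bash
cat >> h.py <<'E'
def spindles(im,k=6):
    g=cv2.cvtColor(im,cv2.COLOR_RGB2GRAY); res=[]
    for c in [[303,171.5],[343,167.3],[380.5,163],[419,159]]:
        c=np.array(c); x0,y0=(c-18).round().astype(int)
        p=cv2.resize(g[y0:y0+36,x0:x0+36],None,fx=k,fy=k,interpolation=cv2.INTER_CUBIC)
        m=cv2.morphologyEx((p<207).astype(np.uint8),cv2.MORPH_OPEN,np.ones((7,7)))
        cs=cv2.findContours(m,cv2.RETR_EXTERNAL,cv2.CHAIN_APPROX_NONE)[0]
        q=max(cs,key=cv2.contourArea); e=cv2.fitEllipse(cv2.convexHull(q))
        uv=np.array([x0,y0])+(np.array(e[0])+.5)/k-.5
        P=ray("top",uv,.049)[0]
        t=np.radians(np.arange(0,360,2)); v=0
        for r in (.015,.017,.019):
            w=proj("top",np.c_[P[0]+r*np.cos(t),P[1]+r*np.sin(t),np.full(t.shape,.061)]).astype(np.float32)
            v=v+cv2.remap(g,w[None,:,0],w[None,:,1],cv2.INTER_CUBIC)[0].astype(float)
        F=np.sum(v*np.exp(-6j*t)); res.append([P[0],P[1],np.degrees(-np.angle(F))/6%60,2*abs(F)/len(t)/3,*e[1]])
    return np.array(res)
E
python3 - <<'E'
from h import *
im=cv2.imread("pics/top1.png")[:,:,::-1].copy()
r=spindles(im);print(r.round(4))
P=r[::-1,:2]; a=np.array([-.19,-.095,0,.095])
# rigid fit
am=a-a.mean(); z=(P-P.mean(0))@[1,1j]; th=np.angle(np.sum(z*am)); o=P.mean(0)
u=np.array([np.cos(th),np.sin(th)]); F=o+am[:,None]*u
print("row angle",np.degrees(th),"origin",o-a.mean()*u); print(F.round(4)); print(((P-F)*1e3).round(2))
E
```

```text
[[ 5.866000e-01  4.010000e-02  2.235460e+01  3.911810e+01  1.477674e+02
   1.515867e+02]
 [ 5.972000e-01 -5.380000e-02  4.968230e+01  4.355570e+01  1.502277e+02
   1.514799e+02]
 [ 6.078000e-01 -1.479000e-01  2.339240e+01  4.660430e+01  1.561996e+02
   1.571656e+02]
 [ 6.308000e-01 -2.513000e-01  2.520510e+01  3.255100e+00  2.236607e+02
   2.569396e+02]]
row angle 98.42568160530485 origin [ 0.59865468 -0.05623589]
[[ 0.6265 -0.2442]
 [ 0.6126 -0.1502]
 [ 0.5987 -0.0562]
 [ 0.5847  0.0377]]
[[ 4.34 -7.11]
 [-4.73  2.29]
 [-1.45  2.41]
 [ 1.83  2.41]]
```

```bash
python3 - <<'E'
s=open("h.py").read()
s=s.replace("        m=cv2.morph","        m0=np.zeros_like(p); cv2.circle(m0,(int(18*k),int(18*k)),14*k,1,-1)\n        m=cv2.morph",1) if 0 else s
i=s.index("def spindles"); t=s[i:].replace("        m=cv2","        m0=np.zeros_like(p); cv2.circle(m0,(18*k,18*k),int(13.8*k),1,-1)\n        m=m0*cv2",1)
open("h.py","w").write(s[:i]+t)
E
cat > fit.py <<'E'
from h import *
im=cv2.imread("pics/top1.png")[:,:,::-1].copy()
r=spindles(im);print(r.round(4))
P=r[::-1,:2]; a=np.array([-.19,-.095,0,.095])
am=a-a.mean(); z=(P-P.mean(0))@[1,1j]; th=np.angle(np.sum(z*am)); o=P.mean(0)
u=np.array([np.cos(th),np.sin(th)]); F=o+am[:,None]*u
print("row angle",np.degrees(th),"origin",o-a.mean()*u); print(F.round(4)); print(((P-F)*1e3).round(2))
E
python3 fit.py
```

```text
[[ 5.869000e-01  4.040000e-02  2.238510e+01  4.082970e+01  1.460551e+02
   1.512126e+02]
 [ 5.987000e-01 -5.470000e-02  4.931540e+01  4.411710e+01  1.404548e+02
   1.515140e+02]
 [ 6.097000e-01 -1.482000e-01  2.334540e+01  4.925820e+01  1.462864e+02
   1.563336e+02]
 [ 6.232000e-01 -2.440000e-01  2.489550e+01  2.313620e+01  1.486808e+02
   1.662200e+02]]
row angle 97.2125790597144 origin [ 0.59867537 -0.05450509]
[[ 0.6225 -0.243 ]
 [ 0.6106 -0.1488]
 [ 0.5987 -0.0545]
 [ 0.5867  0.0397]]
[[ 0.66 -0.95]
 [-0.89  0.51]
 [ 0.07 -0.17]
 [ 0.17  0.61]]
```

```bash
cat > fit2.py <<'E'
from h import *
im=cv2.imread("pics/top1.png")[:,:,::-1].copy(); g=cv2.cvtColor(im,cv2.COLOR_RGB2GRAY)
def refine(P,z=.061):
    c=P.copy()
    for _ in range(8):
        uv=proj("top",[*c,z])[0]; n=np.arange(-10.5,10.51,.25); X,Y=np.meshgrid(n,n); k=np.hypot(X,Y)<10.3
        v=cv2.remap(g,(uv[0]+X).astype(np.float32),(uv[1]+Y).astype(np.float32),cv2.INTER_CUBIC).astype(float)
        w=np.clip(v-180,0,60)*k; c=ray("top",uv+[(w*X).sum()/w.sum(),(w*Y).sum()/w.sum()],z)[0,:2]
    return c
P=np.array([refine(np.array(p)) for p in [[.6225,-.243],[.6106,-.1488],[.5987,-.0545],[.5867,.0397]]])
a=np.array([-.19,-.095,0,.095]);am=a-a.mean(); z=(P-P.mean(0))@[1,1j]; th=np.angle(np.sum(z*am)); o=P.mean(0)
u=np.array([np.cos(th),np.sin(th)]); F=o+am[:,None]*u
print("row angle",np.degrees(th)); print(P.round(4));print(F.round(4)); print(((P-F)*1e3).round(2))
for p in F:
    t=np.radians(np.arange(0,360,2)); v=0
    for r in (.014,.016,.018,.02):
        w=proj("top",np.c_[p[0]+r*np.cos(t),p[1]+r*np.sin(t),np.full(t.shape,.061)]).astype(np.float32)
        v=v+cv2.remap(g,w[None,:,0],w[None,:,1],cv2.INTER_CUBIC)[0].astype(float)
    f=np.sum(v*np.exp(-6j*t)); print("spline",np.degrees(-np.angle(f))/6%60,abs(f)/len(t)/2)
E
python3 fit2.py
```

```text
row angle 96.38214875477534
[[ 0.6203 -0.2433]
 [ 0.6095 -0.1481]
 [ 0.5989 -0.0534]
 [ 0.5884  0.0412]]
[[ 0.6201 -0.2425]
 [ 0.6096 -0.1481]
 [ 0.599  -0.0537]
 [ 0.5884  0.0407]]
[[ 0.14 -0.77]
 [-0.07  0.05]
 [-0.06  0.27]
 [-0.01  0.45]]
spline 24.847065429565564 47.26860833332024
spline 23.3441680425646 46.876578869260385
spline 49.534203570254796 43.539145463929145
spline 22.44800724743047 40.72847720472453
```

```bash
python3 -c "
from h import *
go(.422,.279,.066,90)"
```

```text
pos [0.4151 0.3955 0.3007] toolyang 96.4 j7 0.82 shift units [ 0.23 -4.68  9.38] world turn -6.4 -> turn units total 0.142
```

```bash
python3 -m pendant '[{"linear":[0.03,-0.68,0.4],"turn":0},{"linear":[0.04,-0.8,0.4],"turn":0},{"linear":[0.04,-0.8,0.5],"turn":0},{"linear":[0.04,-0.8,0.5],"turn":0},{"linear":[0.04,-0.8,0.5],"turn":0},{"linear":[0.04,-0.8,0.5],"turn":0},{"linear":[0,0,0.6],"turn":0.142},{"linear":[0,0,0.98],"turn":0},{"linear":[0,0,1],"turn":0},{"linear":[0,0,1],"turn":0},{"linear":[0,0,1],"turn":0},{"linear":[0,0,1],"turn":0}]' 0.3
python3 -m pendant '[{"linear":[0,0,0.6],"turn":0},{"linear":[0,0,0.4],"turn":0},{"linear":[0,0,0],"turn":0}]'
python3 -c "
from h import *
go(.422,.279,.066,90)"
python3 -m pendant '[{"linear":[0,0,0],"turn":0},{"linear":[0,0,0],"turn":0},{"linear":[0,0,0],"turn":0},{"linear":[0,0,0],"turn":0},{"linear":[0,0,0],"turn":0},{"linear":[0,0,0],"turn":0},{"linear":[0,0,0],"turn":0},{"linear":[0,0,0],"turn":0}]' -1 40
python3 -c "
from h import *
print(arm.sense()['moment']);go(.422,.279,.066,90);shot('side','s2')
im=shot('side');cv2.imwrite('pics/c4.png',cv2.resize(im[100:260,150:310],None,fx=3,fy=3)[:,:,::-1])"
```

```text
clock: 11.32
eef_pos: [0.4246, 0.2747, 0.0904]
eef_rot: [0.008, 3.141, -0.0]
wrist_force: [-1.1, -0.7, 0.1]
finger_gap: 0.649
finger_force: 0.0
clock: 11.7
eef_pos: [0.4241, 0.2753, 0.066]
eef_rot: [-0.008, -3.141, 0.001]
wrist_force: [-0.2, 0.8, -0.5]
finger_gap: 0.654
finger_force: 0.0
pos [0.4241 0.2753 0.066 ] toolyang 89.7 j7 0.89 shift units [0.09 0.15 0.  ] world turn 0.3 -> turn units total -0.006
clock: 12.7
eef_pos: [0.4247, 0.2759, 0.0668]
eef_rot: [0.008, 3.141, 0.001]
wrist_force: [0.6, 1.1, 6.6]
finger_gap: 0.15
finger_force: 45.5
[ 0.03611849  0.03736769 -0.03784493]
pos [0.4247 0.2759 0.0668] toolyang 89.7 j7 0.89 shift units [0.11 0.12 0.03] world turn 0.3 -> turn units total -0.006
```

View pics/c4.png

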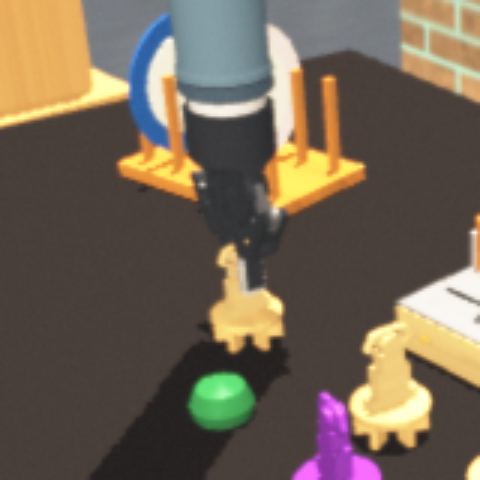

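```bash
cat >> h.py <<'E'
S=np.array([[.6201,-.2425],[.6096,-.1481],[.599,-.0537],[.5884,.0407]])
def place(i,z,ang,off=0.):
    "TCP target over spindle i when dancer axis lies off (m) along tool x; ang = tool y angle deg"
    a=np.radians(ang); s=arm.sense(); M=R.from_rotvec(s["eef_rot"]).as_matrix()
    t=np.array([-np.sin(a),np.cos(a)])
    if t@[0,1]<0 and 0: t=-t
    p=S[i]-off*t; go(*p,z,ang)
E
python3 -m pendant '[{"linear":[0,0,-0.5],"turn":0},{"linear":[0,0,-1],"turn":0},{"linear":[0,0,-1],"turn":0},{"linear":[0,0,-1],"turn":0},{"linear":[0,0,-1],"turn":0},{"linear":[0,0,-1],"turn":0},{"linear":[0,0,-1],"turn":0},{"linear":[0,0,-1],"turn":0},{"linear":[0,0,-1],"turn":0}]'
python3 -m pendant '[{"linear":[0,0,0],"turn":0.22},{"linear":[0,0,0],"turn":0.22},{"linear":[0,0,0],"turn":0.22},{"linear":[0,0,0],"turn":0.22},{"linear":[0,0,0],"turn":0.22},{"linear":[0,0,0],"turn":0.22},{"linear":[0,0,0],"turn":0.22},{"linear":[0,0,0],"turn":0.22},{"linear":[0,0,0],"turn":0.22},{"linear":[0,0,0],"turn":0.18},{"linear":[0,0,0],"turn":0}]'
python3 -c "
from h import *
place(3,.16,-7.6,.0027)"
```

```text
clock: 13.92
eef_pos: [0.4235, 0.2749, 0.2797]
eef_rot: [-0.008, -3.141, 0.001]
wrist_force: [0.7, -0.2, -0.6]
finger_gap: 0.157
finger_force: 44.5
clock: 15.3
eef_pos: [0.4235, 0.2752, 0.2788]
eef_rot: [-2.36, -2.073, 0.002]
wrist_force: [0.1, -0.5, -1.0]
finger_gap: 0.155
finger_force: 44.5
pos [0.4235 0.2752 0.2788] toolyang -7.4 j7 -0.72 shift units [-8.56  7.75  4.75] world turn -0.2 -> turn units total 0.005
```

```bash
python3 -m pendant '[{"linear":[-0.86,0.78,0],"turn":0},{"linear":[-0.86,0.78,0],"turn":0},{"linear":[-0.86,0.78,0],"turn":0},{"linear":[-0.86,0.78,0],"turn":0},{"linear":[-0.86,0.78,0],"turn":0},{"linear":[-0.86,0.78,0],"turn":0},{"linear":[-0.86,0.78,0],"turn":0},{"linear":[-0.86,0.78,0],"turn":0},{"linear":[-0.86,0.78,0],"turn":0},{"linear":[-0.86,0.78,1],"turn":0},{"linear":[0,0,1],"turn":0},{"linear":[0,0,1],"turn":0}]'
python3 -m pendant '[{"linear":[0,0,1],"turn":0},{"linear":[0,0,0],"turn":0},{"linear":[0,0,0],"turn":0}]'
python3 -c "
from h import *
place(3,.137,-7.6,.0027)
im=shot('top');cv2.imwrite('pics/c5.png',cv2.resize(im[120:210,230:350],None,fx=5,fy=5,interpolation=cv2.INTER_CUBIC)[:,:,::-1])
im=shot('side');cv2.imwrite('pics/c6.png',cv2.resize(im[110:260,270:430],None,fx=4,fy=4)[:,:,::-1])"
```

```text
clock: 16.8
eef_pos: [0.5892, 0.0366, 0.203]
eef_rot: [-2.358, -2.075, 0.001]
wrist_force: [0.5, 0.8, -1.0]
finger_gap: 0.153
finger_force: 44.5
clock: 17.18
eef_pos: [0.59, 0.0369, 0.1798]
eef_rot: [2.36, 2.073, 0.001]
wrist_force: [0.2, 0.3, -0.6]
finger_gap: 0.157
finger_force: 44.4
pos [0.59   0.0369 0.1798] toolyang -7.4 j7 -0.08 shift units [ 0.03 -0.08  1.71] world turn -0.2 -> turn units total 0.004
```

View pics/c6.png

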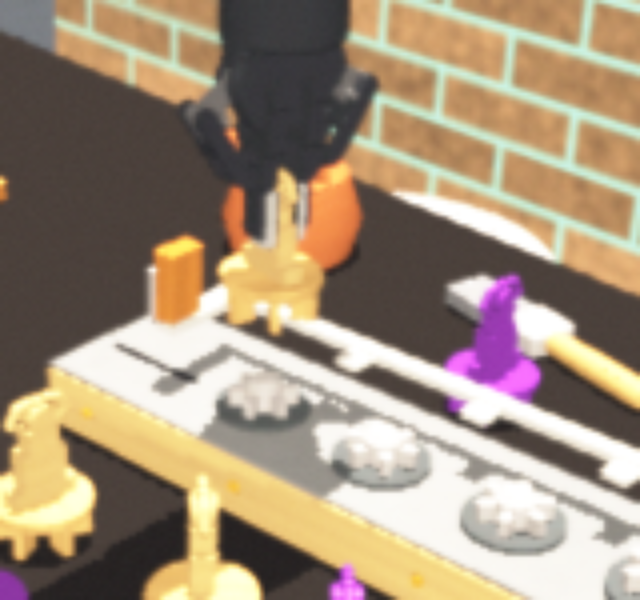

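```bash
python3 -m pendant '[{"linear":[0.03,-0.06,0.5],"turn":0},{"linear":[0,0,0.6],"turn":0},{"linear":[0,0,0.5],"turn":0},{"linear":[0,0,0.1],"turn":0},{"linear":[0,0,0],"turn":0}]'
python3 -m pendant '[{"linear":[0,0,0.1],"turn":0},{"linear":[0,0,0.1],"turn":0},{"linear":[0,0,0],"turn":0}]'
python3 -m pendant '[{"linear":[0,0,0.1],"turn":0},{"linear":[0,0,0.1],"turn":0},{"linear":[0,0,0],"turn":0}]'
python3 -c "
from h import *
print(arm.sense()['moment'].round(2)); place(3,.116,-7.6,.0027)"
```

```text
clock: 17.9
eef_pos: [0.5881, 0.0378, 0.1361]
eef_rot: [-2.362, -2.072, 0.001]
wrist_force: [-1.4, -0.5, -0.9]
finger_gap: 0.156
finger_force: 44.5
clock: 18.27
eef_pos: [0.5881, 0.038, 0.1312]
eef_rot: [-2.361, -2.072, 0.0]
wrist_force: [0.1, 0.3, -1.6]
finger_gap: 0.154
finger_force: 44.5
clock: 18.65
eef_pos: [0.588, 0.0379, 0.126]
eef_rot: [-2.361, -2.072, 0.001]
wrist_force: [-0.4, -0.4, -1.7]
finger_gap: 0.154
finger_force: 44.5
[ 0.02  0.04 -0.03]
pos [0.588  0.0379 0.126 ] toolyang -7.5 j7 -0.06 shift units [0.  0.  0.4] world turn -0.1 -> turn units total 0.003
```

```bash
python3 -m pendant '[{"linear":[0,0,0.1],"turn":0},{"linear":[0,0,0.1],"turn":0},{"linear":[0,0,0.1],"turn":0},{"linear":[0,0,0],"turn":0}]'
python3 -m pendant '[{"linear":[0,0,0.1],"turn":0},{"linear":[0,0,0.06],"turn":0},{"linear":[0,0,0],"turn":0}]'
python3 -c "
from h import *
print(arm.sense()['moment'].round(2)); place(3,.116,6.4,.0027)"
```

```text
clock: 19.15
eef_pos: [0.588, 0.0379, 0.1185]
eef_rot: [-2.361, -2.072, 0.001]
wrist_force: [-0.6, -0.4, -2.2]
finger_gap: 0.153
finger_force: 44.5
clock: 19.52
eef_pos: [0.5883, 0.0378, 0.1157]
eef_rot: [-2.362, -2.071, -0.001]
wrist_force: [-3.6, -0.5, 7.1]
finger_gap: 0.155
finger_force: 45.9
[ 0.08  0.74 -0.01]
pos [0.5883 0.0378 0.1157] toolyang -7.5 j7 -0.05 shift units [ 0.01  0.01 -0.01] world turn 13.9 -> turn units total -0.309
```

```bash
python3 -m pendant '[{"linear":[0,0,0],"turn":-0.1},{"linear":[0,0,0],"turn":-0.1},{"linear":[0,0,0],"turn":-0.115},{"linear":[0,0,0],"turn":0},{"linear":[0,0,0],"turn":0}]'
python3 -c "
from h import *
print(arm.sense()['moment'].round(2),arm.sense()['wrist_force']); place(3,.116,6.4,.0027)"
python3 -m pendant '[{"linear":[0,0,0],"turn":0},{"linear":[0,0,0],"turn":0},{"linear":[0,0,0],"turn":0},{"linear":[0,0,0],"turn":0},{"linear":[0,0,0],"turn":0}]' 0
python3 -m pendant '[{"linear":[0,0,-1],"turn":0},{"linear":[0,0,-1],"turn":0},{"linear":[0,0,-1],"turn":0},{"linear":[0,0,-1],"turn":0},{"linear":[0,0,-1],"turn":0},{"linear":[0,0,-1],"turn":0},{"linear":[-0.8,-0.8,-0.5],"turn":0},{"linear":[-0.8,-0.8,0],"turn":0},{"linear":[-0.8,-0.8,0],"turn":0},{"linear":[-0.8,-0.8,0],"turn":0}]'
python3 -c "
from h import *
im=shot('top','t7');print(dancers(im).round(4));go(.434,.072,.066,90)
a=cv2.resize(im[120:260,230:370],(560,560),interpolation=cv2.INTER_CUBIC);cv2.imwrite('pics/c7.png',a[:,:,::-1])"
```

```text
clock: 20.15
eef_pos: [0.5888, 0.0381, 0.1157]
eef_rot: [2.089, 2.346, 0.002]
wrist_force: [-1.8, -0.6, 5.8]
finger_gap: 0.148
finger_force: 45.7
[0.17 0.44 0.08] [-1.82938442 -0.63814794  5.82755054]
pos [0.5888 0.0381 0.1157] toolyang 6.6 j7 0.15 shift units [-0.   -0.   -0.01] world turn -0.2 -> turn units total 0.005
clock: 20.78
eef_pos: [0.5881, 0.0379, 0.1148]
eef_rot: [2.088, 2.347, -0.0]
wrist_force: [-0.1, -0.1, 1.9]
finger_gap: 0.501
finger_force: 0.0
clock: 22.02
eef_pos: [0.5174, -0.0516, 0.2774]
eef_rot: [2.088, 2.347, 0.0]
wrist_force: [0.4, -0.2, -0.3]
finger_gap: 0.501
finger_force: 0.0
[[ 4.343000e-01  7.190000e-02  2.905351e+02  2.352845e+02  2.834520e+01
   2.876020e+01]
 [ 5.977000e-01  4.310000e-02  3.024227e+02  1.704082e+02  2.702590e+01
   3.002600e+01]
 [ 4.230000e-01 -3.287000e-01  4.512536e+02  2.396299e+02  2.595730e+01
   3.023570e+01]]
pos [ 0.515  -0.0554  0.2773] toolyang 6.4 j7 0.24 shift units [ 5.44 -2.63  8.45] world turn 83.6 -> turn units total -1.857
```

View pics/c7.png

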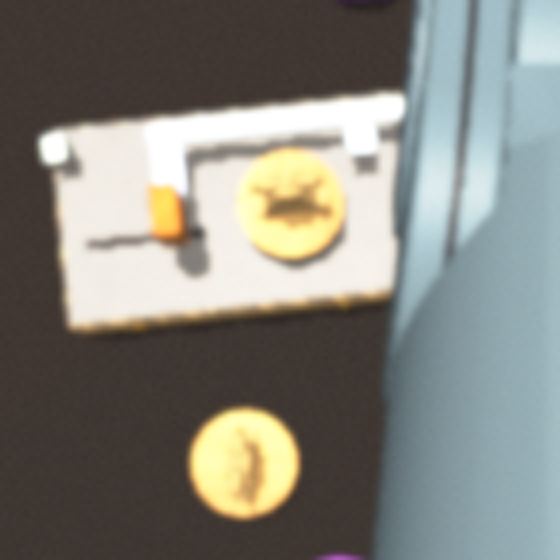

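```bash
python3 -m pendant '[{"linear":[0.68,-0.33,0],"turn":0},{"linear":[0.68,-0.33,0],"turn":0},{"linear":[0.68,-0.33,0],"turn":0},{"linear":[0.68,-0.33,0],"turn":0},{"linear":[0.68,-0.33,0],"turn":0},{"linear":[0.68,-0.33,0.5],"turn":0},{"linear":[0.68,-0.33,0.5],"turn":0},{"linear":[0.68,-0.32,0.5],"turn":0},{"linear":[0,0,0.5],"turn":-0.2},{"linear":[0,0,0.5],"turn":-0.23},{"linear":[0,0,0.5],"turn":-0.23},{"linear":[0,0,0.5],"turn":-0.23}]' 0.3
python3 -m pendant '[{"linear":[0,0,0.5],"turn":-0.23},{"linear":[0,0,0.5],"turn":-0.23},{"linear":[0,0,0],"turn":-0.23},{"linear":[0,0,0],"turn":-0.23},{"linear":[0,0,0],"turn":-0.047},{"linear":[0,0,0],"turn":0}]'
python3 -c "
from h import *
go(.4343,.0719,.066,90)"
```

```text
clock: 23.58
eef_pos: [0.4369, 0.0766, 0.1895]
eef_rot: [1.149, 2.924, 0.0]
wrist_force: [0.5, -0.1, 0.2]
finger_gap: 0.648
finger_force: 0.0
clock: 24.32
eef_pos: [0.437, 0.0766, 0.1649]
eef_rot: [-0.003, 3.141, 0.0]
wrist_force: [-0.2, -0.6, -0.7]
finger_gap: 0.649
finger_force: 0.0
pos [0.437  0.0766 0.1649] toolyang 90.1 j7 1.28 shift units [ 0.11 -0.19  3.95] world turn -0.1 -> turn units total 0.002
```

```bash
python3 -m pendant '[{"linear":[0.1,-0.18,0.5],"turn":0},{"linear":[0,0,1],"turn":0},{"linear":[0,0,1],"turn":0},{"linear":[0,0,1],"turn":0},{"linear":[0,0,0.45],"turn":0},{"linear":[0,0,0],"turn":0},{"linear":[0,0,0],"turn":0}]'
python3 -m pendant '[{"linear":[0,0,0],"turn":0},{"linear":[0,0,0],"turn":0},{"linear":[0,0,0],"turn":0},{"linear":[0,0,0],"turn":0},{"linear":[0,0,0],"turn":0},{"linear":[0,0,0],"turn":0},{"linear":[0,0,0],"turn":0}]' -1 40
python3 -c "
from h import *
go(.4343,.0719,.066,90)"
python3 -m pendant '[{"linear":[0,0,-0.5],"turn":0},{"linear":[0,0,-1],"turn":0},{"linear":[0,0,-1],"turn":0},{"linear":[0,0,-1],"turn":0},{"linear":[0,0,-1],"turn":0},{"linear":[0,0,-1],"turn":0},{"linear":[0,0,-1],"turn":0},{"linear":[0,0,-1],"turn":0},{"linear":[0,0,-1],"turn":0}]'
python3 -m pendant '[{"linear":[0,0,0],"turn":0.22},{"linear":[0,0,0],"turn":0.22},{"linear":[0,0,0],"turn":0.22},{"linear":[0,0,0],"turn":0.22},{"linear":[0,0,0],"turn":0.22},{"linear":[0,0,0],"turn":0.22},{"linear":[0,0,0],"turn":0.22},{"linear":[0,0,0],"turn":0.03},{"linear":[0,0,0],"turn":0}]'
python3 -c "
from h import *
place(2,.14,19.5,0)"
```

```text
clock: 25.2
eef_pos: [0.4348, 0.0721, 0.0666]
eef_rot: [-0.007, 3.141, 0.0]
wrist_force: [-0.2, -0.7, 0.1]
finger_gap: 0.648
finger_force: 0.0
clock: 26.08
eef_pos: [0.4348, 0.072, 0.0663]
eef_rot: [-0.007, 3.141, 0.0]
wrist_force: [0.4, -1.0, 6.1]
finger_gap: 0.154
finger_force: 46.1
pos [0.4348 0.072  0.0663] toolyang 90.3 j7 1.28 shift units [ 0.02 -0.01  0.01] world turn -0.3 -> turn units total 0.006
clock: 27.2
eef_pos: [0.4335, 0.0719, 0.2796]
eef_rot: [0.008, -3.141, 0.0]
wrist_force: [0.3, -0.2, -2.3]
finger_gap: 0.152
finger_force: 45.0
clock: 28.32
eef_pos: [0.4341, 0.0721, 0.2786]
eef_rot: [-1.807, -2.57, 0.0]
wrist_force: [0.3, -0.1, -1.4]
finger_gap: 0.152
finger_force: 45.1
pos [0.4341 0.0721 0.2786] toolyang 19.8 j7 0.09 shift units [-6.97  4.51  5.54] world turn -0.3 -> turn units total 0.006
```

```bash
python3 -m pendant '[{"linear":[-0.775,0.5,0],"turn":0},{"linear":[-0.775,0.5,0],"turn":0},{"linear":[-0.775,0.5,0],"turn":0},{"linear":[-0.775,0.5,0],"turn":0},{"linear":[-0.775,0.5,0],"turn":0},{"linear":[-0.775,0.5,0],"turn":0},{"linear":[-0.775,0.5,0],"turn":0},{"linear":[-0.775,0.5,0],"turn":0},{"linear":[-0.775,0.5,1],"turn":0},{"linear":[0,0,1],"turn":0},{"linear":[0,0,1],"turn":0},{"linear":[0,0,1],"turn":0}]'
python3 -m pendant '[{"linear":[0,0,0.5],"turn":0},{"linear":[0,0,0.5],"turn":0},{"linear":[0,0,0.4],"turn":0},{"linear":[0,0,0],"turn":0},{"linear":[0,0,0],"turn":0}]'
python3 -c "
from h import *
place(2,.14,19.5,.0005)"
```

```text
clock: 29.82
eef_pos: [0.5987, -0.0544, 0.1776]
eef_rot: [-1.807, -2.569, 0.0]
wrist_force: [0.1, 0.6, -2.5]
finger_gap: 0.153
finger_force: 45.0
clock: 30.45
eef_pos: [0.5994, -0.0545, 0.1441]
eef_rot: [1.81, 2.567, 0.001]
wrist_force: [0.7, 0.4, -1.8]
finger_gap: 0.155
finger_force: 45.0
pos [ 0.5994 -0.0545  0.1441] toolyang 19.6 j7 0.45 shift units [ 0.01 -0.    0.16] world turn -0.1 -> turn units total 0.003
```

```bash
python3 -m pendant '[{"linear":[0,0,0.2],"turn":0},{"linear":[0,0,0.15],"turn":0},{"linear":[0,0,0.1],"turn":0},{"linear":[0,0,0],"turn":0}]'
python3 -m pendant '[{"linear":[0,0,0.1],"turn":0},{"linear":[0,0,0.1],"turn":0},{"linear":[0,0,0],"turn":0}]'
python3 -m pendant '[{"linear":[0,0,0.1],"turn":0},{"linear":[0,0,0.1],"turn":0},{"linear":[0,0,0],"turn":0}]'
python3 -c "
from h import *
print(arm.sense()['moment'].round(2)); place(2,.116,19.5,.0005)"
```

```text
clock: 30.95
eef_pos: [0.5987, -0.0544, 0.132]
eef_rot: [-1.81, -2.567, 0.0]
wrist_force: [0.2, 0.1, -0.7]
finger_gap: 0.153
finger_force: 45.1
clock: 31.32
eef_pos: [0.5987, -0.0544, 0.127]
eef_rot: [-1.81, -2.567, 0.0]
wrist_force: [0.1, 0.4, -1.4]
finger_gap: 0.155
finger_force: 45.1
clock: 31.7
eef_pos: [0.5987, -0.0544, 0.122]
eef_rot: [-1.81, -2.567, 0.0]
wrist_force: [0.3, 0.4, -2.2]
finger_gap: 0.156
finger_force: 45.1
[-0.    0.05 -0.04]
pos [ 0.5987 -0.0544  0.122 ] toolyang 19.6 j7 0.45 shift units [0.   0.02 0.24] world turn -0.1 -> turn units total 0.003
```

```bash
python3 -m pendant '[{"linear":[0,0,0.1],"turn":0},{"linear":[0,0,0.1],"turn":0},{"linear":[0,0,0.1],"turn":0},{"linear":[0,0,0.03],"turn":0},{"linear":[0,0,0],"turn":0}]'
python3 -m pendant '[{"linear":[0,0,0],"turn":0.1},{"linear":[0,0,0],"turn":0.1},{"linear":[0,0,0],"turn":0.095},{"linear":[0,0,0],"turn":0},{"linear":[0,0,0],"turn":0}]'
python3 -c "
from h import *
print(arm.sense()['moment'].round(2),arm.sense()['wrist_force']); place(2,.116,6.4,.0005)"
python3 -m pendant '[{"linear":[0,0,0],"turn":0},{"linear":[0,0,0],"turn":0},{"linear":[0,0,0],"turn":0},{"linear":[0,0,0],"turn":0},{"linear":[0,0,0],"turn":0}]' 0
python3 -m pendant '[{"linear":[0,0,-1],"turn":0},{"linear":[0,0,-1],"turn":0},{"linear":[0,0,-1],"turn":0},{"linear":[0,0,-1],"turn":0},{"linear":[0,0,-1],"turn":0},{"linear":[0,0,-1],"turn":0},{"linear":[1,-0.5,-0.5],"turn":0},{"linear":[1,-0.5,0],"turn":0},{"linear":[1,-0.5,0],"turn":0},{"linear":[1,-0.5,0],"turn":0},{"linear":[1,-0.5,0],"turn":0},{"linear":[1,-0.5,0],"turn":0}]'
python3 -m pendant '[{"linear":[1,-0.5,0],"turn":0},{"linear":[1,-0.5,0],"turn":0},{"linear":[1,-0.5,0],"turn":0},{"linear":[1,-0.5,0],"turn":0},{"linear":[1,-0.5,0],"turn":0}]'
python3 -c "
from h import *
im=shot('top','t8');print(dancers(im).round(4))
go(.445,-.065,.066,-38)
a=cv2.resize(im[120:280,230:470],(780,520),interpolation=cv2.INTER_CUBIC);cv2.imwrite('pics/c8.png',a[:,:,::-1])"
```

```text
clock: 32.33
eef_pos: [0.5991, -0.0545, 0.1153]
eef_rot: [1.811, 2.567, 0.001]
wrist_force: [-4.1, 0.4, 10.5]
finger_gap: 0.152
finger_force: 46.9
clock: 32.95
eef_pos: [0.599, -0.0548, 0.1153]
eef_rot: [2.096, 2.34, 0.0]
wrist_force: [-4.4, -0.3, 10.4]
finger_gap: 0.154
finger_force: 46.9
[ 0.05  1.02 -0.1 ] [-4.4157817  -0.27302849 10.37405424]
pos [ 0.599  -0.0548  0.1153] toolyang 6.3 j7 0.27 shift units [ 0.02  0.   -0.03] world turn 0.1 -> turn units total -0.002
clock: 33.58
eef_pos: [0.5989, -0.0544, 0.114]
eef_rot: [-2.095, -2.341, -0.0]
wrist_force: [-0.4, -0.2, -0.0]
finger_gap: 0.498
finger_force: 0.0
clock: 35.08
eef_pos: [0.5072, 0.087, 0.2766]
eef_rot: [2.095, 2.341, 0.0]
wrist_force: [-0.1, 0.5, -0.5]
finger_gap: 0.501
finger_force: 0.0
clock: 35.7
eef_pos: [0.4313, 0.2043, 0.2766]
eef_rot: [2.095, 2.341, 0.0]
wrist_force: [0.4, 0.0, -0.9]
finger_gap: 0.501
finger_force: 0.0
[[ 5.976000e-01  4.310000e-02  3.023904e+02  1.704523e+02  2.696370e+01
   3.005950e+01]
 [ 6.085000e-01 -5.690000e-02  3.418100e+02  1.662780e+02  2.714030e+01
   2.985800e+01]
 [ 4.450000e-01 -6.460000e-02  3.453951e+02  2.308982e+02  2.827590e+01
   2.845110e+01]
 [ 4.229000e-01 -3.264000e-01  4.503195e+02  2.396899e+02  2.768010e+01
   2.992490e+01]]
pos [0.4291 0.2079 0.2765] toolyang 6.6 j7 -0.40 shift units [-10.93  -0.61   8.4 ] world turn -44.6 -> turn units total 0.991
```

View pics/c8.png

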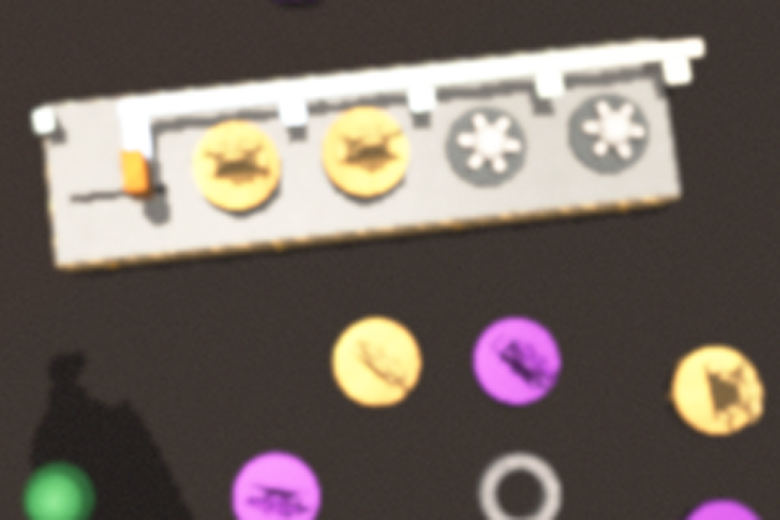

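```bash
python3 -m pendant '[{"linear":[-0.91,-0.05,0],"turn":0},{"linear":[-0.91,-0.05,0],"turn":0},{"linear":[-0.91,-0.05,0],"turn":0},{"linear":[-0.91,-0.05,0],"turn":0},{"linear":[-0.91,-0.05,0],"turn":0},{"linear":[-0.91,-0.05,0],"turn":0},{"linear":[-0.91,-0.05,0.4],"turn":0},{"linear":[-0.91,-0.05,0.4],"turn":0},{"linear":[-0.91,-0.05,0.4],"turn":0},{"linear":[-0.91,-0.05,0.4],"turn":0},{"linear":[-0.91,-0.05,0.4],"turn":0},{"linear":[-0.91,-0.05,0.4],"turn":0}]' 0.3
python3 -m pendant '[{"linear":[0,0,0.4],"turn":0.21},{"linear":[0,0,0.4],"turn":0.21},{"linear":[0,0,0.4],"turn":0.21},{"linear":[0,0,0.4],"turn":0.21},{"linear":[0,0,0.4],"turn":0.19},{"linear":[0,0,0],"turn":0},{"linear":[0,0,0],"turn":0}]'
python3 -c "
from h import *
go(.445,-.0646,.066,-40)"
```

```text
clock: 37.25
eef_pos: [0.4471, -0.0702, 0.2163]
eef_rot: [2.095, 2.341, 0.0]
wrist_force: [0.0, 0.6, 0.5]
finger_gap: 0.653
finger_force: 0.0
clock: 38.12
eef_pos: [0.4473, -0.0694, 0.1669]
eef_rot: [2.845, 1.331, 0.001]
wrist_force: [0.6, -0.6, -0.4]
finger_gap: 0.652
finger_force: 0.0
pos [ 0.4473 -0.0694  0.1669] toolyang -39.8 j7 -0.42 shift units [ 0.09 -0.2   4.04] world turn -0.2 -> turn units total 0.003
```

```bash
python3 -m pendant '[{"linear":[0.09,-0.2,0.5],"turn":0},{"linear":[0,0,1],"turn":0},{"linear":[0,0,1],"turn":0},{"linear":[0,0,1],"turn":0},{"linear":[0,0,0.5],"turn":0},{"linear":[0,0,0],"turn":0},{"linear":[0,0,0],"turn":0}]'
python3 -m pendant '[{"linear":[0,0,0],"turn":0},{"linear":[0,0,0],"turn":0},{"linear":[0,0,0],"turn":0},{"linear":[0,0,0],"turn":0},{"linear":[0,0,0],"turn":0},{"linear":[0,0,0],"turn":0},{"linear":[0,0,0],"turn":0}]' -1 40
python3 -c "
from h import *
go(.445,-.0646,.066,-40);print(arm.sense()['moment'])"
python3 -m pendant '[{"linear":[0,0,-0.5],"turn":0},{"linear":[0,0,-1],"turn":0},{"linear":[0,0,-1],"turn":0},{"linear":[0,0,-1],"turn":0},{"linear":[0,0,-1],"turn":0},{"linear":[0,0,-1],"turn":0},{"linear":[0,0,-1],"turn":0},{"linear":[0,0,-1],"turn":0},{"linear":[0,0,-1],"turn":0}]'
python3 -m pendant '[{"linear":[0,0,0],"turn":-0.2},{"linear":[0,0,0],"turn":-0.2},{"linear":[0,0,0],"turn":-0.2},{"linear":[0,0,0],"turn":-0.137},{"linear":[0,0,0],"turn":0},{"linear":[0,0,0],"turn":0}]'
python3 -c "
from h import *
place(1,.14,-6.7,0)"
```

```text
clock: 39.0
eef_pos: [0.4452, -0.0644, 0.0671]
eef_rot: [2.847, 1.327, 0.002]
wrist_force: [-0.5, 0.4, 0.2]
finger_gap: 0.652
finger_force: 0.0
clock: 39.88
eef_pos: [0.4451, -0.0644, 0.067]
eef_rot: [2.847, 1.327, 0.001]
wrist_force: [-0.5, 0.6, 6.0]
finger_gap: 0.153
finger_force: 42.4
pos [ 0.4451 -0.0644  0.067 ] toolyang -40.0 j7 -0.31 shift units [-0.01  0.    0.04] world turn 0.0 -> turn units total -0.000
[ 0.13334913  0.23025963 -0.03137571]
clock: 41.0
eef_pos: [0.444, -0.0645, 0.2802]
eef_rot: [-2.847, -1.327, 0.001]
wrist_force: [0.2, 0.3, -1.6]
finger_gap: 0.153
finger_force: 41.2
clock: 41.75
eef_pos: [0.4445, -0.0644, 0.2792]
eef_rot: [-2.352, -2.082, 0.0]
wrist_force: [-0.5, 0.5, -2.0]
finger_gap: 0.153
finger_force: 41.2
pos [ 0.4445 -0.0644  0.2792] toolyang -7.0 j7 0.01 shift units [-2.52  6.96  5.57] world turn 0.3 -> turn units total -0.006
```

```bash
python3 -m pendant '[{"linear":[-0.28,0.77,0],"turn":0},{"linear":[-0.28,0.77,0],"turn":0},{"linear":[-0.28,0.77,0],"turn":0},{"linear":[-0.28,0.77,0],"turn":0},{"linear":[-0.28,0.77,0],"turn":0},{"linear":[-0.28,0.77,0],"turn":0},{"linear":[-0.28,0.77,0],"turn":0},{"linear":[-0.28,0.77,0],"turn":0},{"linear":[-0.28,0.77,1],"turn":0},{"linear":[0,0,1],"turn":0},{"linear":[0,0,1],"turn":0},{"linear":[0,0,1],"turn":0}]'
python3 -m pendant '[{"linear":[0,0,0.5],"turn":0},{"linear":[0,0,0.5],"turn":0},{"linear":[0,0,0.4],"turn":0},{"linear":[0,0,0],"turn":0},{"linear":[0,0,0],"turn":0}]'
python3 -c "
from h import *
place(1,.14,-6.7,0)"
```

```text
clock: 43.25
eef_pos: [0.6091, -0.1474, 0.1781]
eef_rot: [-2.351, -2.083, 0.001]
wrist_force: [0.3, -0.4, -3.2]
finger_gap: 0.154
finger_force: 41.2
clock: 43.88
eef_pos: [0.6096, -0.1477, 0.1446]
eef_rot: [2.35, 2.084, 0.001]
wrist_force: [0.4, -1.5, -1.7]
finger_gap: 0.152
finger_force: 41.2
pos [ 0.6096 -0.1477  0.1446] toolyang -6.9 j7 0.30 shift units [-0.01  0.    0.18] world turn 0.2 -> turn units total -0.003
```

```bash
python3 -m pendant '[{"linear":[0,0,0.2],"turn":0},{"linear":[0,0,0.15],"turn":0},{"linear":[0,0,0.1],"turn":0},{"linear":[0,0,0],"turn":0}]'
python3 -m pendant '[{"linear":[0,0,0.1],"turn":0},{"linear":[0,0,0.1],"turn":0},{"linear":[0,0,0],"turn":0}]'
python3 -m pendant '[{"linear":[0,0,0.1],"turn":0},{"linear":[0,0,0.1],"turn":0},{"linear":[0,0,0],"turn":0}]'
python3 -c "
from h import *
print(arm.sense()['moment'].round(2)); place(1,.116,-6.7,0)"
```

```text
clock: 44.38
eef_pos: [0.6091, -0.1475, 0.1325]
eef_rot: [-2.35, -2.085, 0.0]
wrist_force: [-0.2, 0.8, -2.0]
finger_gap: 0.154
finger_force: 41.3
clock: 44.75
eef_pos: [0.6091, -0.1475, 0.1275]
eef_rot: [-2.35, -2.085, 0.0]
wrist_force: [-0.8, -0.6, -1.6]
finger_gap: 0.159
finger_force: 41.3
clock: 45.12
eef_pos: [0.609, -0.1475, 0.1225]
eef_rot: [-2.35, -2.085, 0.001]
wrist_force: [0.1, 0.1, -1.0]
finger_gap: 0.157
finger_force: 41.3
[0.   0.03 0.01]
pos [ 0.609  -0.1475  0.1225] toolyang -6.8 j7 0.31 shift units [-0.02  0.03  0.26] world turn 0.1 -> turn units total -0.003
```

```bash
python3 -m pendant '[{"linear":[0,0,0.1],"turn":0},{"linear":[0,0,0.1],"turn":0},{"linear":[0,0,0.1],"turn":0},{"linear":[0,0,0.05],"turn":0},{"linear":[0,0,0],"turn":0}]'
python3 -m pendant '[{"linear":[0,0,0],"turn":-0.1},{"linear":[0,0,0],"turn":-0.1},{"linear":[0,0,0],"turn":-0.095},{"linear":[0,0,0],"turn":0},{"linear":[0,0,0],"turn":0}]'
python3 -c "
from h import *
print(arm.sense()['moment'].round(2),arm.sense()['wrist_force']); place(1,.116,6.4,0)"
python3 -m pendant '[{"linear":[0,0,0],"turn":0},{"linear":[0,0,0],"turn":0},{"linear":[0,0,0],"turn":0},{"linear":[0,0,0],"turn":0},{"linear":[0,0,0],"turn":0}]' 0
python3 -m pendant '[{"linear":[0,0,-1],"turn":0},{"linear":[0,0,-1],"turn":0},{"linear":[0,0,-1],"turn":0},{"linear":[0,0,-1],"turn":0},{"linear":[0,0,-1],"turn":0},{"linear":[0,0,-1],"turn":0},{"linear":[1,-0.5,-0.5],"turn":0},{"linear":[1,-0.5,0],"turn":0},{"linear":[1,-0.5,0],"turn":0},{"linear":[1,-0.5,0],"turn":0},{"linear":[1,-0.5,0],"turn":0},{"linear":[1,-0.5,0],"turn":0}]'
python3 -m pendant '[{"linear":[1,-0.5,0],"turn":0},{"linear":[1,-0.5,0],"turn":0},{"linear":[1,-0.5,0],"turn":0},{"linear":[1,-0.5,0],"turn":0}]'
python3 -c "
from h import *
im=shot('top','t9');print(dancers(im).round(4))
go(.4225,-.326,.066,-80)
p=ray('top',[[450.3,239.7]],.026);print(p)
a=cv2.resize(im[120:280,260:500],(600,400),interpolation=cv2.INTER_CUBIC);b=cv2.resize(im[215:265,425:475],(400,400),interpolation=cv2.INTER_CUBIC)[:,:200] if 0 else cv2.resize(im[220:260,440:460],(200,400),interpolation=cv2.INTER_CUBIC);cv2.imwrite('pics/c9.png',cv2.resize(im[215:265,425:475],(500,500),interpolation=cv2.INTER_CUBIC)[:,:,::-1])"
```

```text
clock: 45.75
eef_pos: [0.6094, -0.1477, 0.116]
eef_rot: [-2.35, -2.084, -0.001]
wrist_force: [-5.6, 2.5, 16.3]
finger_gap: 0.154
finger_force: 43.7
clock: 46.38
eef_pos: [0.6092, -0.1475, 0.116]
eef_rot: [-2.093, -2.342, -0.001]
wrist_force: [-6.8, 2.5, 16.8]
finger_gap: 0.159
finger_force: 43.8
[0.51 1.59 0.05] [-6.77325683  2.50810493 16.77837112]
pos [ 0.6092 -0.1475  0.116 ] toolyang 6.4 j7 0.50 shift units [-0.03  0.01 -0.  ] world turn -0.0 -> turn units total 0.001
clock: 47.0
eef_pos: [0.6092, -0.1476, 0.1139]
eef_rot: [-2.093, -2.342, 0.0]
wrist_force: [0.7, 0.9, 0.1]
finger_gap: 0.496
finger_force: 0.0
clock: 48.5
eef_pos: [0.5173, -0.0062, 0.2766]
eef_rot: [2.093, 2.342, 0.0]
wrist_force: [-0.2, -0.2, -0.9]
finger_gap: 0.501
finger_force: 0.0
clock: 49.0
eef_pos: [0.4565, 0.0875, 0.2767]
eef_rot: [2.094, 2.342, 0.0]
wrist_force: [0.7, 0.6, 0.1]
finger_gap: 0.496
finger_force: 0.0
[[ 5.976000e-01  4.300000e-02  3.024490e+02  1.704471e+02  2.699340e+01
   3.003690e+01]
 [ 6.084000e-01 -5.690000e-02  3.418180e+02  1.663089e+02  2.716650e+01
   2.976390e+01]
 [ 6.205000e-01 -1.576000e-01  3.812928e+02  1.616853e+02  2.822340e+01
   3.067570e+01]
 [ 4.229000e-01 -3.263000e-01  4.503025e+02  2.396659e+02  2.770330e+01
   2.993510e+01]]
pos [0.4545 0.0909 0.2764] toolyang 6.7 j7 -0.11 shift units [-16.43  -3.19   8.39] world turn -86.7 -> turn units total 1.926
[[ 0.4228533  -0.32631508  0.026     ]]
```

View pics/c9.png

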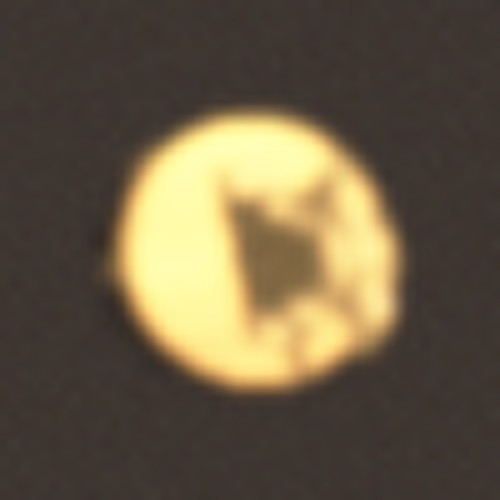

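```bash
python3 -m pendant '[{"linear":[-0.91,-0.177,0],"turn":0},{"linear":[-0.91,-0.177,0],"turn":0},{"linear":[-0.91,-0.177,0],"turn":0},{"linear":[-0.91,-0.177,0],"turn":0},{"linear":[-0.91,-0.177,0],"turn":0},{"linear":[-0.91,-0.177,0],"turn":0},{"linear":[-0.91,-0.177,0],"turn":0},{"linear":[-0.91,-0.177,0],"turn":0},{"linear":[-0.91,-0.177,0],"turn":0}]' 0.3
python3 -m pendant '[{"linear":[-0.91,-0.177,0],"turn":0},{"linear":[-0.91,-0.177,0],"turn":0},{"linear":[-0.91,-0.177,0],"turn":0},{"linear":[-0.91,-0.177,0],"turn":0},{"linear":[-0.91,-0.177,0],"turn":0},{"linear":[-0.91,-0.177,0],"turn":0},{"linear":[-0.91,-0.177,0],"turn":0},{"linear":[-0.91,-0.177,0],"turn":0},{"linear":[-0.91,-0.177,0],"turn":0}]'
python3 -m pendant '[{"linear":[0,0,0.4],"turn":0.214},{"linear":[0,0,0.5],"turn":0.214},{"linear":[0,0,0.5],"turn":0.214},{"linear":[0,0,0.5],"turn":0.214},{"linear":[0,0,0.5],"turn":0.214},{"linear":[0,0,0.5],"turn":0.214},{"linear":[0,0,0.5],"turn":0.214},{"linear":[0,0,0.5],"turn":0.214},{"linear":[0,0,0.5],"turn":0.214},{"linear":[0,0,0],"turn":0},{"linear":[0,0,0],"turn":0}]'
python3 -c "
from h import *
go(.4229,-.3263,.066,-79.4)"
```

```text
clock: 50.18
eef_pos: [0.4402, -0.122, 0.2767]
eef_rot: [2.093, 2.342, 0.0]
wrist_force: [-0.2, 0.2, 0.5]
finger_gap: 0.651
finger_force: 0.0
clock: 51.3
eef_pos: [0.4236, -0.3298, 0.2766]
eef_rot: [2.093, 2.342, 0.0]
wrist_force: [-0.1, 0.1, 0.9]
finger_gap: 0.653
finger_force: 0.0
clock: 52.68
eef_pos: [0.4239, -0.3292, 0.167]
eef_rot: [3.129, 0.272, 0.001]
wrist_force: [0.3, -0.0, 0.3]
finger_gap: 0.651
finger_force: 0.0
pos [ 0.4239 -0.3292  0.167 ] toolyang -80.1 j7 -0.31 shift units [-0.02 -0.12  4.04] world turn 0.7 -> turn units total -0.015
```

```bash
python3 -m pendant '[{"linear":[-0.02,-0.12,0.5],"turn":-0.015},{"linear":[0,0,1],"turn":0},{"linear":[0,0,1],"turn":0},{"linear":[0,0,1],"turn":0},{"linear":[0,0,0.5],"turn":0},{"linear":[0,0,0],"turn":0},{"linear":[0,0,0],"turn":0}]'
python3 -m pendant '[{"linear":[0,0,0],"turn":0},{"linear":[0,0,0],"turn":0},{"linear":[0,0,0],"turn":0},{"linear":[0,0,0],"turn":0},{"linear":[0,0,0],"turn":0},{"linear":[0,0,0],"turn":0},{"linear":[0,0,0],"turn":0}]' -1 40
python3 -c "
from h import *
go(.4229,-.3263,.066,-79.4);print(arm.sense()['moment'])"
python3 -m pendant '[{"linear":[0,0,-0.5],"turn":0},{"linear":[0,0,-1],"turn":0},{"linear":[0,0,-1],"turn":0},{"linear":[0,0,-1],"turn":0},{"linear":[0,0,-1],"turn":0},{"linear":[0,0,-1],"turn":0},{"linear":[0,0,-1],"turn":0},{"linear":[0,0,-1],"turn":0},{"linear":[0,0,-1],"turn":0}]'
python3 -m pendant '[{"linear":[0,0,0],"turn":-0.206},{"linear":[0,0,0],"turn":-0.206},{"linear":[0,0,0],"turn":-0.206},{"linear":[0,0,0],"turn":-0.206},{"linear":[0,0,0],"turn":-0.206},{"linear":[0,0,0],"turn":-0.206},{"linear":[0,0,0],"turn":-0.206},{"linear":[0,0,0],"turn":-0.206},{"linear":[0,0,0],"turn":0},{"linear":[0,0,0],"turn":0}]'
python3 -c "
from h import *
place(0,.14,-5.2,0)"
```

```text
clock: 53.55
eef_pos: [0.4231, -0.3265, 0.0673]
eef_rot: [3.128, 0.286, 0.002]
wrist_force: [0.2, -0.9, 0.6]
finger_gap: 0.653
finger_force: 0.0
clock: 54.42
eef_pos: [0.4231, -0.3263, 0.0671]
eef_rot: [3.128, 0.286, 0.001]
wrist_force: [-0.8, 1.3, 6.1]
finger_gap: 0.158
finger_force: 40.0
pos [ 0.4231 -0.3263  0.0671] toolyang -79.6 j7 -0.19 shift units [-0.01 -0.    0.04] world turn 0.2 -> turn units total -0.004
[0.22967073 0.04321632 0.01040915]
clock: 55.55
eef_pos: [0.4221, -0.3259, 0.2801]
eef_rot: [-3.128, -0.285, 0.001]
wrist_force: [0.4, -0.0, -1.8]
finger_gap: 0.158
finger_force: 39.0
clock: 56.8
eef_pos: [0.4224, -0.3261, 0.2791]
eef_rot: [-2.327, -2.11, 0.0]
wrist_force: [0.3, -0.1, -1.6]
finger_gap: 0.159
finger_force: 39.1
pos [ 0.4224 -0.3261  0.2791] toolyang -5.6 j7 0.71 shift units [4.1  7.54 5.56] world turn 0.4 -> turn units total -0.009
```

```bash
python3 -m pendant '[{"linear":[0.41,0.755,0],"turn":0},{"linear":[0.41,0.755,0],"turn":0},{"linear":[0.41,0.755,0],"turn":0},{"linear":[0.41,0.755,0],"turn":0},{"linear":[0.41,0.755,0],"turn":0},{"linear":[0.41,0.755,0],"turn":0},{"linear":[0.41,0.755,0],"turn":0},{"linear":[0.41,0.755,0],"turn":0},{"linear":[0.41,0.755,0],"turn":0},{"linear":[0.41,0.755,1],"turn":0},{"linear":[0,0,1],"turn":0},{"linear":[0,0,1],"turn":0}]'
python3 -m pendant '[{"linear":[0,0,1],"turn":0},{"linear":[0,0,0.5],"turn":0},{"linear":[0,0,0.5],"turn":0},{"linear":[0,0,0.4],"turn":-0.01},{"linear":[0,0,0],"turn":0},{"linear":[0,0,0],"turn":0}]'
python3 -c "
from h import *
place(0,.14,-5.2,0)"
```

```text
clock: 58.3
eef_pos: [0.6212, -0.2412, 0.2029]
eef_rot: [-2.323, -2.115, 0.0]
wrist_force: [-0.2, -0.2, -1.2]
finger_gap: 0.16
finger_force: 39.2
clock: 59.05
eef_pos: [0.6207, -0.2421, 0.1447]
eef_rot: [2.315, 2.123, 0.001]
wrist_force: [0.2, 0.2, -1.2]
finger_gap: 0.155
finger_force: 39.2
pos [ 0.6207 -0.2421  0.1447] toolyang -5.0 j7 0.53 shift units [-0.02 -0.02  0.19] world turn -0.2 -> turn units total 0.005
```

```bash
python3 -m pendant '[{"linear":[-0.02,-0.02,0.2],"turn":0},{"linear":[0,0,0.15],"turn":0},{"linear":[0,0,0.1],"turn":0},{"linear":[0,0,0],"turn":0}]'
python3 -m pendant '[{"linear":[0,0,0.1],"turn":0},{"linear":[0,0,0.1],"turn":0},{"linear":[0,0,0],"turn":0}]'
python3 -m pendant '[{"linear":[0,0,0.1],"turn":0},{"linear":[0,0,0.1],"turn":0},{"linear":[0,0,0],"turn":0}]'
python3 -c "
from h import *
print(arm.sense()['moment'].round(2)); place(0,.116,-5.2,0)"
```

```text
clock: 59.55
eef_pos: [0.6196, -0.2422, 0.1325]
eef_rot: [-2.315, -2.123, 0.0]
wrist_force: [0.3, -0.3, -0.7]
finger_gap: 0.154
finger_force: 39.3
clock: 59.92
eef_pos: [0.6196, -0.2422, 0.1275]
eef_rot: [-2.315, -2.123, 0.0]
wrist_force: [-0.6, 0.2, -2.1]
finger_gap: 0.159
finger_force: 39.3
clock: 60.3
eef_pos: [0.6196, -0.2422, 0.1225]
eef_rot: [-2.315, -2.123, 0.0]
wrist_force: [-0.2, -0.0, -1.0]
finger_gap: 0.16
finger_force: 39.3
[-0.05 -0.01  0.03]
pos [ 0.6196 -0.2422  0.1225] toolyang -5.0 j7 0.54 shift units [-0.01  0.02  0.26] world turn -0.2 -> turn units total 0.005
```

```bash
python3 -m pendant '[{"linear":[0,0,0.1],"turn":0},{"linear":[0,0,0.1],"turn":0},{"linear":[0,0,0.1],"turn":0},{"linear":[0,0,0.04],"turn":0},{"linear":[0,0,0],"turn":0}]'
python3 -m pendant '[{"linear":[0,0,0],"turn":-0.085},{"linear":[0,0,0],"turn":-0.085},{"linear":[0,0,0],"turn":-0.085},{"linear":[0,0,0],"turn":0},{"linear":[0,0,0],"turn":0}]'
python3 -c "
from h import *
print(arm.sense()['moment'].round(2),arm.sense()['wrist_force']); place(0,.116,6.4,0)"
python3 -m pendant '[{"linear":[0,0,0],"turn":0},{"linear":[0,0,0],"turn":0},{"linear":[0,0,0],"turn":0},{"linear":[0,0,0],"turn":0},{"linear":[0,0,0],"turn":0}]' 0
python3 -m pendant '[{"linear":[0,0,-1],"turn":0},{"linear":[0,0,-1],"turn":0},{"linear":[0,0,-1],"turn":0},{"linear":[0,0,-1],"turn":0},{"linear":[0,0,-1],"turn":0},{"linear":[0,0,-1],"turn":0},{"linear":[1,-0.5,-0.5],"turn":0},{"linear":[1,-0.5,0],"turn":0},{"linear":[1,-0.5,0],"turn":0},{"linear":[1,-0.5,0],"turn":0},{"linear":[1,-0.5,0],"turn":0},{"linear":[1,-0.5,0],"turn":0}]'
python3 -m pendant '[{"linear":[1,-0.4,0],"turn":0},{"linear":[1,-0.4,0],"turn":0},{"linear":[1,-0.4,0],"turn":0},{"linear":[1,-0.4,0],"turn":0},{"linear":[1,-0.2,0],"turn":0},{"linear":[1,0,0],"turn":0},{"linear":[1,0,0],"turn":0},{"linear":[1,0,0],"turn":0}]'
python3 -c "
from h import *
im=shot('top','t10');print(dancers(im).round(4))
go(.5687,.1068,.25,96.4)
si=shot('side','s10')
a=cv2.resize(im[120:220,230:450],(780,355),interpolation=cv2.INTER_CUBIC);cv2.imwrite('pics/c10.png',a[:,:,::-1])
cv2.imwrite('pics/c11.png',cv2.resize(si[150:300,270:480],(798,570),interpolation=cv2.INTER_CUBIC)[:,:,::-1])"
```

```text
clock: 60.92
eef_pos: [0.6199, -0.2424, 0.116]
eef_rot: [-2.315, -2.123, -0.001]
wrist_force: [-4.9, 1.9, 10.7]
finger_gap: 0.159
finger_force: 41.3
clock: 61.55
eef_pos: [0.6198, -0.2423, 0.1161]
eef_rot: [-2.091, -2.344, -0.001]
wrist_force: [-5.0, 2.7, 11.5]
finger_gap: 0.155
finger_force: 41.2
[0.56 1.2  0.12] [-5.00137719  2.65083397 11.47088862]
pos [ 0.6198 -0.2423  0.1161] toolyang 6.5 j7 0.71 shift units [-0.01  0.01  0.  ] world turn -0.1 -> turn units total 0.003
clock: 62.18
eef_pos: [0.6197, -0.2423, 0.1142]
eef_rot: [-2.091, -2.344, 0.0]
wrist_force: [0.0, -0.5, 0.1]
finger_gap: 0.498
finger_force: 0.0
clock: 63.68
eef_pos: [0.5276, -0.1011, 0.2769]
eef_rot: [2.092, 2.344, 0.0]
wrist_force: [-0.1, -0.5, 0.1]
finger_gap: 0.495
finger_force: 0.0
clock: 64.68
eef_pos: [0.4607, 0.0925, 0.277]
eef_rot: [2.092, 2.344, 0.001]
wrist_force: [0.4, -0.4, -0.0]
finger_gap: 0.497
finger_force: 0.0
[[ 5.977000e-01  4.310000e-02  3.024073e+02  1.704124e+02  2.706950e+01
   3.001400e+01]
 [ 6.085000e-01 -5.690000e-02  3.418100e+02  1.662780e+02  2.714030e+01
   2.985800e+01]
 [ 6.206000e-01 -1.576000e-01  3.812845e+02  1.616382e+02  2.830800e+01
   3.061990e+01]
 [ 6.328000e-01 -2.587000e-01  4.206882e+02  1.569747e+02  2.832190e+01
   3.336250e+01]]
pos [0.4602 0.0962 0.2769] toolyang 6.7 j7 -0.08 shift units [-0.09  4.36  1.08] world turn 89.7 -> turn units total -1.992
```

View pics/c10.png

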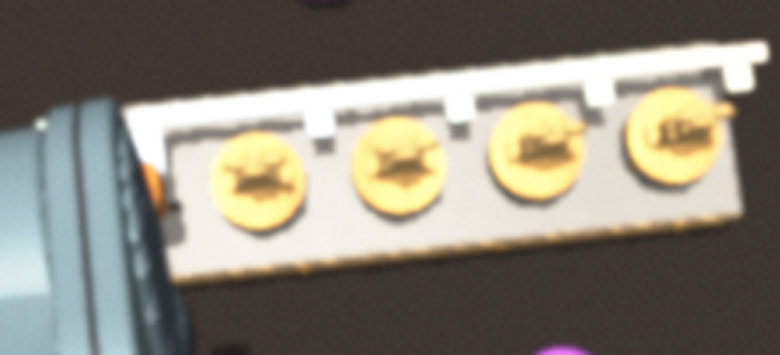

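View pics/c11.png

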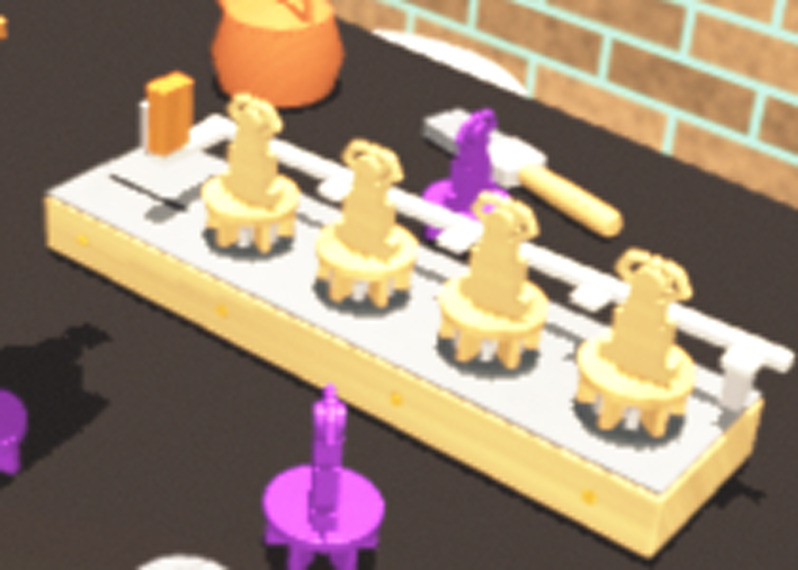

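```bash
python3 -m pendant '[{"linear":[-0.02,0.72,0],"turn":0},{"linear":[-0.02,0.72,0],"turn":0},{"linear":[-0.02,0.72,0],"turn":0},{"linear":[-0.02,0.72,0],"turn":0},{"linear":[-0.02,0.72,0],"turn":0},{"linear":[0,0.72,0.5],"turn":0},{"linear":[0,0,0.6],"turn":0},{"linear":[0,0,0],"turn":0},{"linear":[0,0,0],"turn":0}]' 0.5
python3 -c "
from h import *
go(.5687,.1075,.125,6.4)"
```

```text
clock: 65.9
eef_pos: [0.5679, 0.1012, 0.2496]
eef_rot: [-2.092, -2.344, 0.0]
wrist_force: [-0.5, 0.4, -0.2]
finger_gap: 0.751
finger_force: 0.0
pos [0.5679 0.1012 0.2496] toolyang 6.5 j7 0.04 shift units [0.25 0.06 4.98] world turn -0.1 -> turn units total 0.002
```

```bash
python3 -m pendant '[{"linear":[0.25,0.06,0],"turn":0},{"linear":[0,0,0.8],"turn":0},{"linear":[0,0,1],"turn":0},{"linear":[0,0,1],"turn":0},{"linear":[0,0,1],"turn":0},{"linear":[0,0,1],"turn":0},{"linear":[0,0,0.2],"turn":0},{"linear":[0,0,0],"turn":0}]'
python3 -m pendant '[{"linear":[0,0,0],"turn":0},{"linear":[0,0,0],"turn":0},{"linear":[0,0,0],"turn":0},{"linear":[0,0,0],"turn":0},{"linear":[0,0,0],"turn":0},{"linear":[0,0,0],"turn":0}]' -1 40
python3 -m pendant '[{"linear":[0.3,0,0],"turn":0},{"linear":[0.3,0,0],"turn":0},{"linear":[0.3,0,0],"turn":0},{"linear":[0.3,0,0],"turn":0},{"linear":[0,0,0],"turn":0}]'
```

```text
clock: 66.9
eef_pos: [0.5695, 0.1083, 0.1249]
eef_rot: [2.091, 2.344, 0.001]
wrist_force: [0.3, 0.2, 0.7]
finger_gap: 0.749
finger_force: 0.0
clock: 67.65
eef_pos: [0.5741, 0.1087, 0.1265]
eef_rot: [2.087, 2.339, 0.013]
wrist_force: [12.5, 0.0, -2.9]
finger_gap: 0.342
finger_force: 44.8
clock: 68.28
eef_pos: [0.5707, 0.1388, 0.1265]
eef_rot: [2.087, 2.339, 0.013]
wrist_force: [12.4, 2.3, -3.7]
finger_gap: 0.343
finger_force: 44.8
```

```bash
python3 -m pendant '[{"linear":[0.2,0.15,0],"turn":0},{"linear":[0.2,0,0],"turn":0},{"linear":[0.1,0,0],"turn":0},{"linear":[0,0,0],"turn":0}]'
python3 -m pendant '[{"linear":[0.1,0,0],"turn":0},{"linear":[0.1,0,0],"turn":0},{"linear":[0,0,0],"turn":0}]'
python3 -m pendant '[{"linear":[0.15,0,0],"turn":0},{"linear":[0,0,0],"turn":0}]'
python3 -m pendant '[{"linear":[0.15,0,0],"turn":0},{"linear":[0,0,0],"turn":0}]'
```

```text
clock: 68.78
eef_pos: [0.5696, 0.1505, 0.1263]
eef_rot: [2.091, 2.342, 0.004]
wrist_force: [-0.8, -1.6, 9.1]
finger_gap: 0.342
finger_force: 46.1
clock: 69.15
eef_pos: [0.5693, 0.1535, 0.1263]
eef_rot: [2.091, 2.34, 0.002]
wrist_force: [-1.0, -5.4, 9.3]
finger_gap: 0.344
finger_force: 46.2
clock: 69.4
eef_pos: [0.5693, 0.1536, 0.1263]
eef_rot: [2.091, 2.336, -0.002]
wrist_force: [-0.3, -12.8, 10.6]
finger_gap: 0.343
finger_force: 46.2
clock: 69.65
eef_pos: [0.5693, 0.1537, 0.1263]
eef_rot: [2.092, 2.331, -0.007]
wrist_force: [1.0, -19.5, 10.7]
finger_gap: 0.343
finger_force: 46.3
```

```bash
python3 -m pendant '[{"linear":[-0.3,0,0],"turn":0},{"linear":[0,0,0],"turn":0},{"linear":[0,0,0],"turn":0},{"linear":[0,0,0],"turn":0},{"linear":[0,0,0],"turn":0},{"linear":[0,0,0],"turn":0}]' 0.5
python3 -m pendant '[{"linear":[0,0,-0.5],"turn":0},{"linear":[0,0,-1],"turn":0},{"linear":[0,0,-1],"turn":0},{"linear":[0,0,-1],"turn":0},{"linear":[0,0,-1],"turn":0},{"linear":[0,0,-1],"turn":0},{"linear":[0,0,-1],"turn":0},{"linear":[1,-0.8,0],"turn":0},{"linear":[1,-0.8,0],"turn":0},{"linear":[1,-0.8,0],"turn":0},{"linear":[1,-0.8,0],"turn":0},{"linear":[1,-0.8,0],"turn":0}]'
python3 -m pendant '[{"linear":[1,-0.2,0],"turn":0},{"linear":[1,0,0],"turn":0},{"linear":[1,0,0],"turn":0},{"linear":[0,0,0],"turn":0},{"linear":[0,0,0],"turn":0}]'
python3 -c "
from h import *
im=shot('top','t11');print(dancers(im).round(4)); si=shot('side')
a=cv2.resize(im[120:220,230:450],(650,295),interpolation=cv2.INTER_CUBIC);b=cv2.resize(si[170:270,270:480],(650,305),interpolation=cv2.INTER_CUBIC);cv2.imwrite('pics/c12.png',np.vstack([a,b])[:,:,::-1])"
```

```text
clock: 70.4
eef_pos: [0.5674, 0.1557, 0.1243]
eef_rot: [-2.091, -2.344, 0.0]
wrist_force: [0.6, -0.5, -1.0]
finger_gap: 0.747
finger_force: 0.0
clock: 71.9
eef_pos: [0.4533, 0.269, 0.2878]
eef_rot: [2.092, 2.344, 0.002]
wrist_force: [-0.3, 0.1, 0.3]
finger_gap: 0.753
finger_force: 0.0
clock: 72.53
eef_pos: [0.441, 0.3416, 0.2866]
eef_rot: [2.092, 2.343, -0.001]
wrist_force: [-0.4, -0.2, 0.1]
finger_gap: 0.749
finger_force: 0.0
[[ 5.974000e-01  4.320000e-02  3.023595e+02  1.705343e+02  2.701660e+01
   2.982630e+01]
 [ 6.079000e-01 -5.690000e-02  3.418091e+02  1.665054e+02  2.726500e+01
   2.926480e+01]
 [ 6.200000e-01 -1.573000e-01  3.811551e+02  1.618700e+02  2.824910e+01
   3.002870e+01]
 [ 6.325000e-01 -2.586000e-01  4.206342e+02  1.571086e+02  2.821260e+01
   3.344310e+01]]
```

View pics/c12.png

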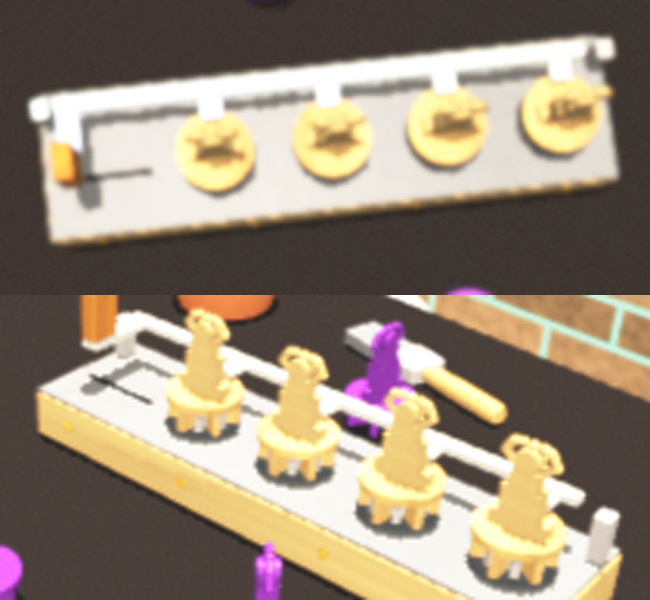

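The lock is shut with its tongues over the four bases (top crop ~(210,105), (328,95), (445,80), (562,68)). All four dancers are seated and in line, and the gripper is clear.

```bash
python3 -c "
from station import arm
print(arm.sign_off())"
```

```text
the job is handed in; nothing more can be done
None
```

I've handed the job in: the lock was opened fully, all four dancers are home on their own spindles and in line with the row, and the lock is shut again (45 mm of travel to its stop). The hand-in gave back no score. The paperweight and tape were left alone.

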